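# Turn a slide holder over with a plate lifter

### The arm

A 6-joint arm with a two-finger parallel gripper is mounted at the origin on the work surface. World frame = base frame: x ahead of the robot, y to its left, z up, the work surface at z = 0. Lengths are in m, angles in rad, forces in N, time in s.
With the tool pointing down it reaches from about 0.325 to 0.9 m from the base axis. Payload 6.1 kg.
Tool frame: the origin (TCP) lies midway between the tips of the shut fingers; the grasp point (between the pads) lies 19 mm behind it; z points along the fingers, y is the direction in which the jaws open and shut (so a half turn about z gives the same grasp; the last joint's range is limited). The gripper opens to 85 mm and grips with 20 to 120 N. Pads are 22 mm wide; open, the fingers measure 114 mm over their backs; the gripper's body (76 mm by 85 mm) begins 54 mm behind the grasp point. The pads swing forward as they close: fully open they stand 13 mm farther back than shut.
Start: joints at [-1.422, 0.22, 1.526, -0, 1.395, -0.126], TCP at [0.17, -0.602, 0.231] pointing down, gripper open.
Joint ranges: [-2.98, 2.98], [-0.91, 2.08], [0.09, 2.57], [-1.24, 4.39], [0.2, 2.65], [-2.68, 2.68]. Speed limits (rad/s): [2.57, 2.57, 3.01, 3.14, 3.14, 3.14].

### API

Orientations are given as a 3x3 rotation matrix whose columns are the frame's x, y, z axes.
In Python, from rig import * gives the robot as it stands.
- The arm moves only by the tool step_arm, never from a script. Its argument "increments" is a list of rows, each a list of 2 entries, a list of its own where there are three numbers: the shift along the tool's x, y, z in m, then the turn, a rotation vector about the tool's x, y, z in rad. In form: [[[dx, dy, dz], [rx, ry, rz]], ...]. A call has exactly 8 rows; each row shifts and turns the pose as measured when the row begins, along the tool's axes as they then stand; what a row does not reach is not made up. A row lasts 1/10 s, in which the tool goes at most 50 mm and 8.59 degrees, less where a joint would pass 70% of its speed; a pose out of reach is approached as far as the arm can. A call with a gripper value outside its range is refused whole. "jaw" is the finger opening in m, from 0 to 0.0854, set as the call begins (left out, the last holds). The fingers move at their own pace and stop on an object; "newtons" is the grip in N (left out, the last holds). Time passes only in rows, so rows that do not move let the fingers close, or fill a call up. It gives the time, the measured TCP pose, the force and the opening at its end, in the units of the state.
- state(): the state, without advancing time (a new reading comes with each control period).
- grab_frame(name): name is "scene" or "top" or "wrist"; returns a dict with "color" (400x640x3 uint8, red, green, blue), "K" (3x3 intrinsics, pixels), "distortion" ([k1, k2, p1, p2, k3] as OpenCV has them; the pictures are not rectified), "R" (3x3) and "t" (3): a world point X has camera coordinates R X + t; the wrist camera has in their place "mount" (4x4, takes a point from camera to tool coordinates, whose origin is the TCP and whose axes are the flange's). Camera axes: x right, y down, z forward; pixel columns grow to the right and rows downward; lengths in m; the calibration is good to about 2 mm. A picture is of the moment at which its call begins: read the wrist's pose just before it. There is no depth.
- finish_job(): hands the job in, once; it reports no verdict.
Trained networks look in a picture, given as the dict that the camera call returned (one of the last four; its "shot" number tells which), for a name from the list of things; names that differ only in an ending like _2 or _b are one class to them, and where a whole thing is asked for, a point or a joint stands for the part that bears it (a point fixed in the world has none). Each returns a list of dicts, best first, with "score" (0 to 1); they miss things now and then, are a little off and sometimes report something else, mostly with a low value. They report only what shows in the picture. A call takes as long as a camera call. They do not tell look-alikes from the thing itself.
- regions_of(picture, target): "mask" (400x640 bool, what is visible of it) and "extent" ([left, top, right, bottom] as shares, 0 to 1, of the picture: columns of its width, rows of its height, round what is visible of it).
- tip_of(picture, target): "at" ([row, column] as shares, 0 to 1, of the picture: columns of its width, rows of its height: a listed point, or the origin of a listed thing).
The state is a dict: "t": time; "qpos": joint angles; "dq": joint speeds; "effort": joint torques, N m; "position": TCP position; "tcp_rot": TCP orientation; "force": force on the tool from outside, world axes, zero at the start; "torque": the same for the moment, N m; "gripper_width": finger opening in m.
Only numpy, scipy, OpenCV 4.12 (cv2) and the standard library are available. Lean on these libraries where they do the work, as an engineer would, in place of code of your own. Each camera call takes 0.05 s, during which the arm holds its last target. There are 200 camera calls.

### The job

Pick up the steel plate lifter by its handle, slide its tongue under the near edge of the metal slide holder until it meets the crossbar underneath, and press the holder snugly against the step of the grey board with a steady push of 5 to 10 N, held for a second (the glass chips at 16 N, and the board must not be pushed harder either). Then lift and tilt with the lifter so that the holder turns over across the step, pivoting on it rather than being carried or thrown, and lies upside down, flat on the upper level. Lay the lifter back flat on the middle of its rubber mat; touch the holder with the lifter only, and leave everything else alone.

Things in the scene. Friction and masses are not known exactly. Their poses are not given: they have to be found in the camera images.
- carrier_mid (a point): The slide holder: a bare metal plate 70 mm long (x) by 64 mm wide (y), 8.5 mm high in all, about 70 g, with two glass slides with paper ends on its upper face. This point is its centre, half-way up; z points out of the glass face (up at the start, down when done). Starts loose on the lower level, its +x edge 3 to 18 mm short of the step, turned up to 0.12 rad from the board.
- carrier: The same holder; origin at the centre of its underside. Its 4 mm plate stands on two runners 4.5 mm high, 6 mm wide, along its side edges, so under the near (-x) edge is an opening 52 mm wide, 4.5 mm high. A crossbar under the plate (reaching down to 1 mm above the floor) blocks it 23 mm in: its near face is at x = -12 mm. Pushing the crossbar slides the holder along.
- board: Grey plastic board with two levels, fixed, 245 mm long (x) by 120 mm wide (y). Its height is adjustable: it stands 0 to 12 mm up. Origin under the middle of the step; x points from lower to upper level. Lower level: x -130 to 0 mm, top 10 mm above the origin, no rims. Upper level: x 0 to 115 mm, top 15 mm above the origin, with 12 mm high, 5 mm thick rims round its far end and, from x = 30 mm on, its sides.
- step (a point): Middle of the step's upper edge, 15 mm above the board's origin (5 mm above the lower level); axes as the board. The holder turns over about this edge, towards +x.
- deck: The upper level, part of the board; its upright near face is the step. Origin and axes as the board.
- lifter_grip (a point): The lifter's handle: centre of a black bar 84 mm long (x), 16 mm wide (y), 18 mm high, standing lengthwise on two posts (at x = -34 and +34 mm) above a flat steel sole. The bar's centre is 54 mm above the sole's underside. Grip the bar at its middle from above, closing along y. The lifter is rigid and weighs 140 g.
- lifter: The same lifter; origin on the underside of the sole, under the bar's centre (54 mm below lifter_grip). x points to the tongue. The sole is 80 mm long, 40 mm wide and 2.5 mm thick; in front it goes on as a flat tongue 24 mm wide and 2 mm thick whose end lies 110 mm ahead of the bar's centre. All undersides lie in one plane.
- lifter_tip (a point): Middle of the tongue's front end, at its underside.
- mat: Fixed dull green-grey rubber mat 200 x 110 x 3 mm on which the lifter starts and ends; origin at the centre of its underside, on the bench; x along its length. The lifter must end lying flat, its handle's middle over the middle of the mat, within 60 mm along its length and 35 mm across; it may point either way.
- dish_mid (a point): Bystander: shallow glass dish, 80 mm wide, 16 mm high; this point is 8 mm up.
- amber_mid (a point): Bystander: amber bottle 48 mm wide, 85 mm high; this point is 40 mm up.
- beaker_mid (a point): Bystander: glass beaker 68 mm wide, 85 mm high; this point is 40 mm up.
- jar_mid (a point): Bystander: white jar 52 mm wide, 60 mm high; this point is 30 mm up.
- cork_mid (a point): Bystander: cork flask ring 70 mm wide, 20 mm high; this point is 10 mm up.
- spat_mid (a point): Bystander: hand spatula lying on the bench; this point is 5 mm above its origin.
Mind the look-alikes: they are no part of the job. What is shaped like the lifter but purple is not meant.

How it is judged:
By the outcome, as a careful person would: the job done as asked, in the order asked, and still so for the second after the job is handed in, with the robot touching nothing.
It also fails if it takes over 72 s, if anything falls off the work surface, if the arm or the gripper's body presses on something with over 40 N, if the wrist force passes 120 N, or if a joint passes its speed limit or range.

## Working session

There is one attempt and no reset: what is moved stays moved. The work goes in short steps, Python scripts to look and compute and a tool call to move; the robot and the scene stay as the last step left them, time stands still between calls to the robot, and variables do not carry over. Pictures are saved under pics/ and viewed, about 8 in all and at most 12, crops included, and the job is handed in when it is done.

Besides the shell and the picture viewer there is one more tool, called after "Emit:" in YAML: its name, and indented under it one key for each argument. step_arm: Moves the arm, as the interface text tells. Its arguments: {"type":"object","properties":{"increments":{"type":"array","items":{"type":"array"}},"jaw":{"type":"number"},"newtons":{"type":"number"}},"required":["increments"]}

```bash
mkdir -p pics; ls
python3 - <<'E'
from rig import *
import cv2,json
print(state())
for n in("scene","top"):
    p=grab_frame(n); cv2.imwrite(f"pics/{n}0.png",p["color"][:,:,::-1])
    print(n,p["K"].tolist(),p["distortion"],p["R"].tolist(),p["t"].tolist())
    for t in["carrier_mid","carrier","board","step","lifter_grip","lifter","lifter_tip","mat","dish_mid","amber_mid","beaker_mid","jar_mid","cork_mid","spat_mid"]:
        print(t,[(round(d["score"],2),round(d["at"][1]*640,1),round(d["at"][0]*400,1)) for d in tip_of(p,t)][:4])
print(grab_frame("wrist")["mount"])
E
```

```text
pics
{'t': 0.0, 'qpos': array([-1.42210914e+00,  2.21216877e-01,  1.52762812e+00, -4.79291269e-05,
        1.39469600e+00, -1.26094032e-01]), 'dq': array([-8.14359253e-04,  7.86090091e-04, -9.64027234e-04,  1.09770196e-03,
        5.39832291e-04, -7.75880259e-06]), 'effort': array([ 1.00283338e-03, -4.96888590e+01, -3.89394879e+01, -1.80771997e-05,
        1.11382143e-02, -7.13055854e-06]), 'position': array([ 0.16947838, -0.60094654,  0.23019597]), 'tcp_rot': array([[ 9.62482326e-01,  2.71344171e-01, -3.35295024e-04],
       [ 2.71344306e-01, -9.62480432e-01,  1.91985806e-03],
       [ 1.98227394e-04, -1.93880984e-03, -9.99998101e-01]]), 'force': array([ 0.04696176, -0.27919893, -0.64852736]), 'torque': array([ 0.02902498, -0.01298312, -0.03102901]), 'gripper_width': 0.08542775482309783}
scene [[513.2618071128963, 0.0, 328.78468233111977], [0.0, 513.2618071128963, 198.88328349142688], [0.0, 0.0, 1.0]] [0.00119036 0.         0.         0.         0.        ] [[0.8752685303812829, 0.4835495416465978, -0.009210890160830742], [0.35246849990394, -0.650809454510764, -0.6724678509005976], 
[... 1517 characters left out ...]
267.7, 227.1)]
lifter [(0.82, 257.7, 136.5), (0.74, 279.9, 286.7), (0.65, 272.6, 228.0)]
lifter_tip [(0.92, 276.1, 190.6), (0.88, 275.4, 323.2), (0.56, 276.9, 161.1), (0.54, 383.4, 206.0)]
mat [(0.57, 273.2, 217.5)]
dish_mid [(0.94, 334.4, 272.8)]
amber_mid [(0.52, 325.2, 149.7), (0.42, 386.8, 220.5)]
beaker_mid [(0.83, 481.8, 220.0)]
jar_mid [(0.93, 178.9, 210.0)]
cork_mid [(0.83, 206.2, 267.8)]
spat_mid [(0.89, 475.6, 287.8)]
[[ 1.65771052e-04 -9.48114547e-01 -3.17928887e-01  8.22578926e-02]
 [ 9.99999947e-01  2.46075648e-04 -2.12427561e-04  1.20742790e-03]
 [ 2.79640218e-04 -3.17928835e-01  9.48114538e-01 -1.42185050e-01]
 [ 0.00000000e+00  0.00000000e+00  0.00000000e+00  1.00000000e+00]]
```

Run:
```python
import cv2
a=cv2.imread("pics/top0.png")[90:360,150:530]; cv2.imwrite("pics/top0c.png",cv2.resize(a,None,fx=2.1,fy=2.1,interpolation=2))
a=cv2.imread("pics/scene0.png")[90:360,140:460]; cv2.imwrite("pics/scene0c.png",cv2.resize(a,None,fx=2.2,fy=2.2,interpolation=2))
```

```text
(no output)
```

View pics/top0c.png

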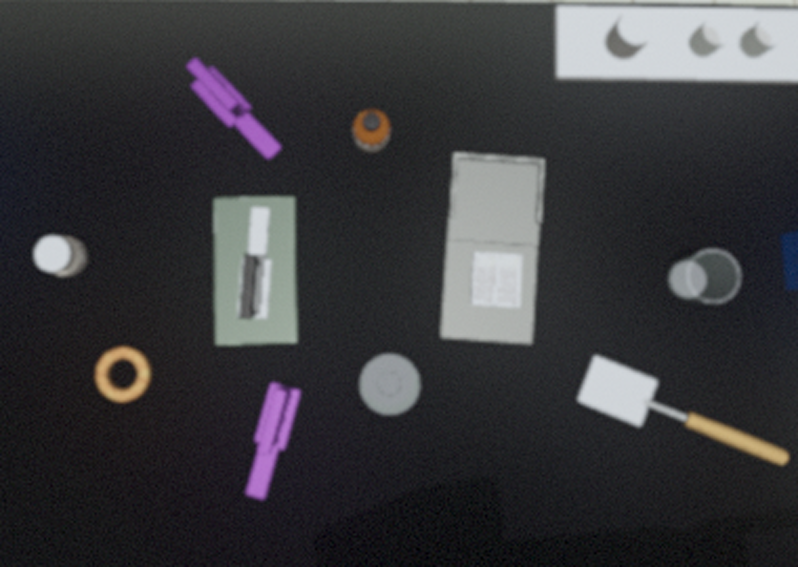

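View pics/scene0c.png

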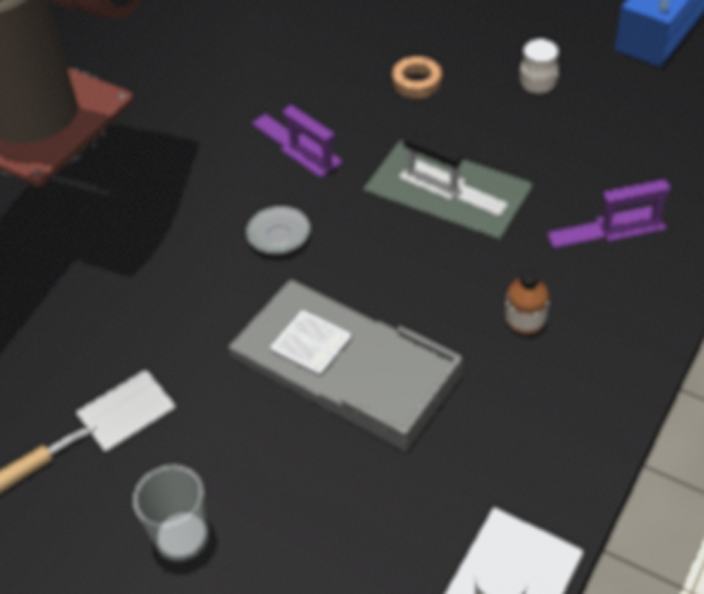

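The steel lifter with the black bar sits on the green mat, at about (271,226) in the top picture (crop 255,285). The look-alikes at (250,132) and (281,288) are purple, so they are not meant. The board is at about (384,203), with the holder on its lower level at (387,223).

```bash
cat > h.py <<'E'
import numpy as np,cv2
from rig import *
from scipy.spatial.transform import Rotation as Ro
def cam(n):
    s=state(); p=grab_frame(n)
    if n=="wrist":
        T=np.eye(4);T[:3,:3]=s["tcp_rot"];T[:3,3]=s["position"]; C=np.linalg.inv(T@p["mount"])
        R,t=C[:3,:3],C[:3,3]
    else: R,t=p["R"],p["t"]
    return p,R,np.asarray(t)
def ray(c,u,v,z):
    p,R,t=c; q=cv2.undistortPoints(np.array([[[u,v]]],float),p["K"],np.asarray(p["distortion"],float))[0,0]
    d=R.T@np.array([q[0],q[1],1]); o=-R.T@t
    return o+d*(z-o[2])/d[2]
def proj(c,X):
    p,R,t=c; return cv2.projectPoints(np.atleast_2d(np.asarray(X,float)),cv2.Rodrigues(R)[0],t,p["K"],np.asarray(p["distortion"],float))[0][:,0]
def rd(s=None):
    s=s or state(); print("t",round(s["t"],2),"pos",s["position"].round(4),"rv",Ro.from_matrix(s["tcp_rot"]).as_euler('ZYX').round(4),"F",s["force"].round(2),"M",s["torque"].round(3),"w",round(s["gripper_width"],4))
    return s
E
python3 - <<'E'
from h import *
c=cam("top")
w=lambda u,v,z:ray(c,150+u/2.1,90+v/2.1,z).round(4)
print("bar ends",w(258,256,.066),w(247,318,.066),"tip",w(260,208,.004))
print("mat",[w(*q,.003) for q in[(213,197),(296,195),(298,343),(215,345)]])
print("board",[w(*q,.016) for q in[(532,343),(441,338)]],[w(*q,.035) for q in [(453,152),(545,158)]],"step",w(448,240,.021),w(538,247,.021))
print("holder",[w(*q,.025) for q in[(473,252),(521,254),(521,307),(473,306)]])
print("dish",ray(c,334.4,272.8,.008),"amber",ray(c,325.2,149.7,.04))
m=regions_of(c[0],"lifter"); print([(round(r["score"],2),r["mask"].sum(),(np.array(r["extent"])*[640,400,640,400]).round(1)) for r in m])
E
```

```text
bar ends [0.6019 0.1468 0.066 ] [0.5223 0.1588 0.066 ] tip [0.6725 0.1548 0.004 ]
mat [array([0.687 , 0.2202, 0.003 ]), array([0.6913, 0.1059, 0.003 ]), array([0.4895, 0.0987, 0.003 ]), array([0.4848, 0.2113, 0.003 ])]
board [array([ 0.4951, -0.2141,  0.016 ]), array([ 0.4998, -0.0931,  0.016 ])] [array([ 0.7471, -0.1054,  0.035 ]), array([ 0.7408, -0.2278,  0.035 ])] step [ 0.6306 -0.1009  0.021 ] [ 0.623  -0.2212  0.021 ]
holder [array([ 0.6146, -0.1339,  0.025 ]), array([ 0.6129, -0.1977,  0.025 ]), array([ 0.5425, -0.1977,  0.025 ]), array([ 0.5429, -0.1343,  0.025 ])]
dish [ 0.43731222 -0.02249897  0.008     ] amber [0.7805598  0.00850809 0.04      ]
[(0.81, np.int64(600), array([242.2, 118.9, 280.7, 166.6])), (0.6, np.int64(686), array([265.9, 273.7, 290.5, 329.7]))]
```

Emit:
step_arm:
  increments:
    - [[0.034,-0.036,0],[0,0,0]]
    - [[0.034,-0.036,0],[0,0,0]]
    - [[0.034,-0.036,0],[0,0,0]]
    - [[0.034,-0.036,0],[0,0,0]]
    - [[0.034,-0.036,0],[0,0,0]]
    - [[0.034,-0.036,0],[0,0,0]]
    - [[0.034,-0.036,0],[0,0,0]]
    - [[0.034,-0.036,0],[0,0,0]]

```text
t: 2.45
position: [0.3536, -0.2492, 0.2296]
tcp_rot: [[0.965, 0.26, 0.002], [0.26, -0.965, -0.001], [0.001, 0.002, -1.0]]
force: [1.8, -0.6, -0.4]
gripper_width: 0.0856
```

Emit:
step_arm:
  increments:
    - [[0.034,-0.036,0],[0,0,0]]
    - [[0.034,-0.036,0],[0,0,0]]
    - [[0.034,-0.036,0],[0,0,0]]
    - [[0.034,-0.036,0],[0,0,0]]
    - [[0.034,-0.036,0],[0,0,0]]
    - [[0.034,-0.036,0],[0,0,0]]
    - [[0.034,-0.036,0],[0,0,0]]
    - [[0.017,-0.018,0],[0,0,0]]

```text
t: 3.25
position: [0.5307, 0.0856, 0.2329]
tcp_rot: [[0.965, 0.263, 0.012], [0.263, -0.965, -0.004], [0.01, 0.007, -1.0]]
force: [0.7, -1.0, -0.0]
gripper_width: 0.0855
```

Emit:
step_arm:
  increments:
    - [[0,0,0],[0,0,0.075]]
    - [[0,0,0],[0,0,0.075]]
    - [[0,0,0],[0,0,0.075]]
    - [[0,0,0],[0,0,0.075]]
    - [[0,0,0],[0,0,0.075]]
    - [[0,0,0],[0,0,0]]
    - [[0,0,0],[0,0,0]]
    - [[0,0,0],[0,0,0]]

```text
t: 4.05
position: [0.5319, 0.0916, 0.2329]
tcp_rot: [[0.994, -0.111, 0.012], [-0.111, -0.994, -0.003], [0.013, 0.002, -1.0]]
force: [0.2, -0.1, -1.0]
gripper_width: 0.0857
```

Run:
```python
from h import *
rd(); c=cam("wrist"); print(c[0]["K"])
cv2.imwrite("pics/w1.png",c[0]["color"][:,:,::-1])
for t in["lifter_grip","lifter","lifter_tip","mat"]:
    for d in tip_of(c[0],t)[:3]:
        u,v=d["at"][1]*640,d["at"][0]*400
        print(t,round(d["score"],2),round(u),round(v),ray(c,u,v,{"lifter_grip":.057}.get(t,.003)).round(4))
```

```text
t 4.05 pos [0.5319 0.0916 0.2329] rv [-0.1115 -0.0126  3.1396] F [ 0.19 -0.12 -1.03] M [-0.021 -0.008 -0.035] w 0.0857
[[295.33974483   0.         325.12417864]
 [  0.         295.33974483 198.41597457]
 [  0.           0.           1.        ]]
lifter_grip 0.71 259 154 [0.5681 0.1589 0.057 ]
lifter_grip 0.6 312 287 [0.396  0.1224 0.057 ]
lifter 0.95 269 148 [0.567  0.1573 0.003 ]
lifter 0.59 317 265 [0.3952 0.1176 0.003 ]
lifter_tip 0.77 305 321 [0.2975 0.1486 0.003 ]
lifter_tip 0.65 258 55 [0.676  0.1532 0.003 ]
```

View pics/w1.png

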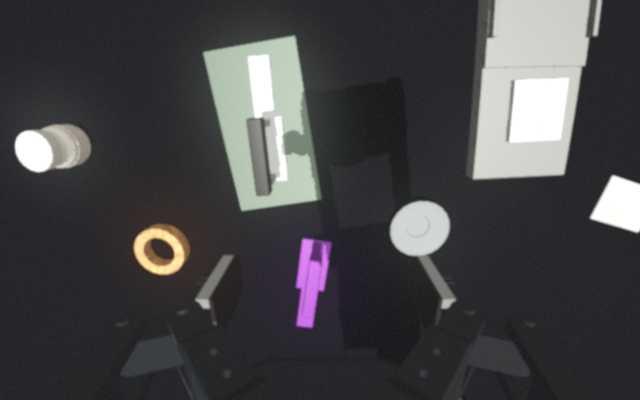

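Run:
```python
from h import *
c=cam("wrist")
g=cv2.cvtColor(c[0]["color"],cv2.COLOR_RGB2GRAY).astype(int)
# tongue/sole bright pixels in mat region, bar dark pixels
Y,X=np.mgrid[:400,:640]; r=(X>235)&(X<300)&(Y>45)&(Y<205)
def ax(m,z):
    P=np.array([ray(c,u,v,z)[:2] for v,u in zip(*np.where(m))]); mu=P.mean(0); d=np.linalg.svd(P-mu,full_matrices=False)[2][0]; d*=np.sign(d[0])
    q=(P-mu)@d; e=(P-mu)@[-d[1],d[0]]; return mu.round(4),round(np.arctan2(d[1],d[0]),3),q.min().round(3),q.max().round(3),e.min().round(3),e.max().round(3)
print("tongue",ax(r&(g>215)&(Y<112),.005))
rgb=c[0]["color"].astype(int)
for th in(70,85):print("bar",ax(r&(g<th)&(X<272)&(Y>112)&(Y<198)&(X>243),.066))
w=lambda u,v,z:ray(c,u,v,z).round(4)
print("step",w(482,67,.021),w(587,65,.021),"near",w(472,179,.016),w(566,174,.016))
```

```text
tongue (array([0.6449, 0.1546]), np.float64(-0.053), np.float64(-0.033), np.float64(0.031), np.float64(-0.013), np.float64(0.013))
bar (array([0.5411, 0.1508]), np.float64(-0.077), np.float64(-0.006), np.float64(0.005), np.float64(-0.001), np.float64(0.001))
bar (array([0.5647, 0.1497]), np.float64(-0.053), np.float64(-0.035), np.float64(0.039), np.float64(-0.002), np.float64(0.001))
step [ 0.6341 -0.1     0.021 ] [ 0.6266 -0.2274  0.021 ] near [ 0.5019 -0.0943  0.016 ] [ 0.495  -0.2202  0.016 ]
```

Emit:
step_arm:
  increments:
    - [[0.009,-0.0235,0],[0,-0.0125,-0.058]]
    - [[0.009,-0.0235,0],[0,0,0]]
    - [[0.009,-0.0235,0],[0,0,0]]
    - [[0,0,0.02],[0,0,0]]
    - [[0,0,0.03],[0,0,0]]
    - [[0,0,0.03],[0,0,0]]
    - [[0,0,0.02],[0,0,0]]
    - [[0,0,0],[0,0,0]]

```text
t: 5.15
position: [0.5671, 0.1627, 0.1313]
tcp_rot: [[0.999, -0.051, 0.004], [-0.051, -0.999, -0.002], [0.004, 0.002, -1.0]]
force: [-0.2, 0.9, -1.0]
gripper_width: 0.0853
```

Run:
```python
from h import *
s=rd(); c=cam("wrist")
for t in["lifter_grip","lifter","lifter_tip"]:
    for d in tip_of(c[0],t)[:2]:
        u,v=d["at"][1]*640,d["at"][0]*400
        print(t,round(d["score"],2),round(u),round(v),ray(c,u,v,{"lifter_grip":.057}.get(t,.003)).round(4))
g=np.array([.567,.1587,.036]); print("to go, tool axes",(s["tcp_rot"].T@(g-s["position"])).round(4))
cv2.imwrite("pics/w2.png",c[0]["color"][:,:,::-1])
```

```text
t 5.15 pos [0.5671 0.1627 0.1313] rv [-0.0509 -0.0041  3.1401] F [-0.24  0.9  -1.03] M [-0.028  0.024 -0.035] w 0.0853
lifter_grip 0.72 330 211 [0.5669 0.1577 0.057 ]
lifter 0.88 368 330 [0.3973 0.1213 0.003 ]
lifter 0.78 328 191 [0.5667 0.1585 0.003 ]
lifter_tip 0.63 329 71 [0.6738 0.1527 0.003 ]
to go, tool axes [-0.0003  0.0039  0.0954]
```

View pics/w2.png

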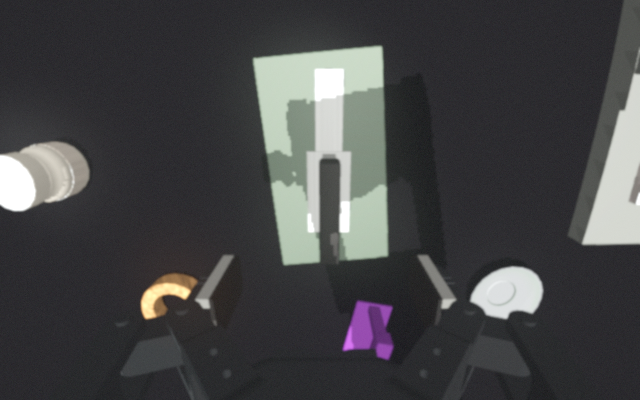

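The picture shows the steel lifter with the black bar at (330,205) on the mat, lined up between the jaws. I'll go down and grip it.

Emit:
step_arm:
  increments:
    - [[0,0.004,0.02],[0,-0.004,0.002]]
    - [[0,0,0.025],[0,0,0]]
    - [[0,0,0.02],[0,0,0]]
    - [[0,0,0.015],[0,0,0]]
    - [[0,0,0.01],[0,0,0]]
    - [[0,0,0.003],[0,0,0]]
    - [[0,0,0],[0,0,0]]
    - [[0,0,0],[0,0,0]]

```text
t: 6.15
position: [0.5821, 0.1603, 0.054]
tcp_rot: [[0.998, -0.053, 0.031], [-0.053, -0.999, 0.003], [0.031, -0.005, -1.0]]
force: [-0.2, -0.2, 0.8]
gripper_width: 0.0857
```

Run:
```python
from h import *
s=rd(); g=np.array([.567,.1585,.036]); print("to go, tool axes",(s["tcp_rot"].T@(g-s["position"])).round(4))
```

```text
t 6.15 pos [0.5821 0.1603 0.054 ] rv [-0.0534 -0.0308 -3.137 ] F [-0.18 -0.24  0.79] M [-0.022  0.033  0.046] w 0.0857
to go, tool axes [-0.0155  0.0027  0.0175]
```

Emit:
step_arm:
  increments:
    - [[-0.008,0.001,0],[0,-0.016,0]]
    - [[-0.007,0.001,0],[0,-0.015,0]]
    - [[0,0,0.005],[0,0,0]]
    - [[0,0,0.005],[0,0,0]]
    - [[0,0,0.004],[0,0,0]]
    - [[0,0,0.003],[0,0,0]]
    - [[0,0,0],[0,0,0]]
    - [[0,0,0],[0,0,0]]

```text
t: 6.95
position: [0.5668, 0.1593, 0.037]
tcp_rot: [[0.999, -0.053, 0.0], [-0.053, -0.999, 0.005], [-0.0, -0.005, -1.0]]
force: [-0.5, -0.5, 0.6]
gripper_width: 0.0855
```

Run:
```python
from h import *
s=rd(); g=np.array([.567,.1585,.036]); print("to go, tool axes",(s["tcp_rot"].T@(g-s["position"])).round(4))
```

```text
t 6.95 pos [0.5668 0.1593 0.037 ] rv [-5.3100e-02  1.0000e-04 -3.1365e+00] F [-0.46 -0.52  0.61] M [-0.014  0.049  0.007] w 0.0855
to go, tool axes [0.0003 0.0008 0.001 ]
```

Emit:
step_arm:
  increments:
    - [[0,0.001,0.001],[-0.005,0,0]]
    - [[0,0,0],[0,0,0]]
    - [[0,0,0],[0,0,0]]
    - [[0,0,0],[0,0,0]]
    - [[0,0,0],[0,0,0]]
    - [[0,0,0],[0,0,0]]
    - [[0,0,0],[0,0,0]]
    - [[0,0,0],[0,0,0]]
  jaw: 0.0
  newtons: 100

```text
t: 7.75
position: [0.5671, 0.1584, 0.0364]
tcp_rot: [[0.999, -0.053, 0.001], [-0.053, -0.999, -0.0], [0.001, 0.0, -1.0]]
force: [0.9, 1.0, 0.3]
gripper_width: 0.0146
```

Run:
```python
from h import *
rd()
```

```text
t 7.75 pos [0.5671 0.1584 0.0364] rv [-5.3000e-02 -7.0000e-04  3.1415e+00] F [0.85 0.97 0.26] M [ 0.033 -0.048 -0.011] w 0.0146
```

Emit:
step_arm:
  increments:
    - [[0,0,-0.01],[0,0,0]]
    - [[0,0,-0.015],[0,0,0]]
    - [[0,0,-0.015],[0,0,0]]
    - [[0,0,-0.015],[0,0,0]]
    - [[0,0,-0.015],[0,0,0]]
    - [[0,0,-0.015],[0,0,0]]
    - [[0,0,-0.01],[0,0,0]]
    - [[0,0,0],[0,0,0]]

```text
t: 8.55
position: [0.5682, 0.1585, 0.1426]
tcp_rot: [[0.999, -0.053, 0.005], [-0.053, -0.999, 0.0], [0.005, -0.001, -1.0]]
force: [0.3, -1.0, -1.3]
gripper_width: 0.0145
```

Run:
```python
from h import *
s=rd(); print(s["qpos"].round(3)); c=cam("wrist")
for t in["lifter_tip"]:
    for d in tip_of(c[0],t)[:2]:
        u,v=d["at"][1]*640,d["at"][0]*400
        print(t,round(d["score"],2),round(u),round(v),ray(c,u,v,s["position"][2]-.0334).round(4))
g=np.array([.38,-.155,.16]); print("to go, tool axes",(s["tcp_rot"].T@(g-s["position"])).round(4))
```

```text
t 8.55 pos [0.5682 0.1585 0.1426] rv [-0.053  -0.0045 -3.141 ] F [ 0.27 -0.96 -1.32] M [ 0.029 -0.006  0.019] w 0.0145
[ 0.139  0.212  1.709 -0.     1.216  1.763]
lifter_tip 0.55 325 51 [0.6762 0.1521 0.1092]
to go, tool axes [-0.1712  0.3231 -0.0184]
```

Emit:
step_arm:
  increments:
    - [[-0.006,0.012,-0.004],[0,0,0]]
    - [[-0.012,0.022,-0.004],[0,0,0]]
    - [[-0.014,0.027,-0.004],[0,0,0]]
    - [[-0.014,0.027,-0.004],[0,0,0]]
    - [[-0.014,0.027,0],[0,0,0]]
    - [[-0.014,0.027,0],[0,0,0]]
    - [[-0.014,0.027,0],[0,0,0]]
    - [[-0.014,0.027,0],[0,0,0]]

```text
t: 9.45
position: [0.4434, -0.0391, 0.1499]
tcp_rot: [[0.999, -0.047, -0.014], [-0.047, -0.999, -0.001], [-0.013, 0.001, -1.0]]
force: [-0.2, 0.0, -0.1]
gripper_width: 0.0142
```

Emit:
step_arm:
  increments:
    - [[-0.014,0.027,0],[0,0,0]]
    - [[-0.014,0.027,0],[0,0,0]]
    - [[-0.014,0.027,0],[0,0,0]]
    - [[-0.012,0.022,0],[0,0,0]]
    - [[-0.008,0.015,0],[0,0,0]]
    - [[-0.004,0.008,0],[0,0,0]]
    - [[0,0,0],[0,0,0]]
    - [[0,0,0],[0,0,0]]

```text
t: 10.25
position: [0.358, -0.1682, 0.1451]
tcp_rot: [[0.998, -0.054, -0.025], [-0.054, -0.999, 0.003], [-0.025, -0.002, -1.0]]
force: [-0.2, 0.3, -1.9]
gripper_width: 0.0146
```

Run:
```python
from h import *
s=rd(); print(s["qpos"].round(3)); c=cam("wrist")
cv2.imwrite("pics/w3.png",cv2.resize(c[0]["color"][:,:,::-1],(800,500),interpolation=2))
for t in["lifter_tip","carrier_mid","carrier","step","board"]:
    for d in tip_of(c[0],t)[:2]:
        u,v=d["at"][1]*640,d["at"][0]*400
        print(t,round(d["score"],2),round(u),round(v),ray(c,u,v,{"lifter_tip":s["position"][2]-.0334}.get(t,.018)).round(4))
```

```text
t 10.25 pos [ 0.358  -0.1682  0.1451] rv [-0.054   0.0252 -3.1397] F [-0.15  0.33 -1.88] M [-0.005 -0.067 -0.003] w 0.0146
[-0.629 -0.255  2.162 -0.013  1.256  1.   ]
lifter_tip 0.63 325 54 [ 0.4633 -0.1747  0.1117]
lifter_tip 0.57 56 252 [0.3507 0.0225 0.1117]
carrier_mid 0.3 323 235 [ 0.3083 -0.1637  0.018 ]
```

View pics/w3.png

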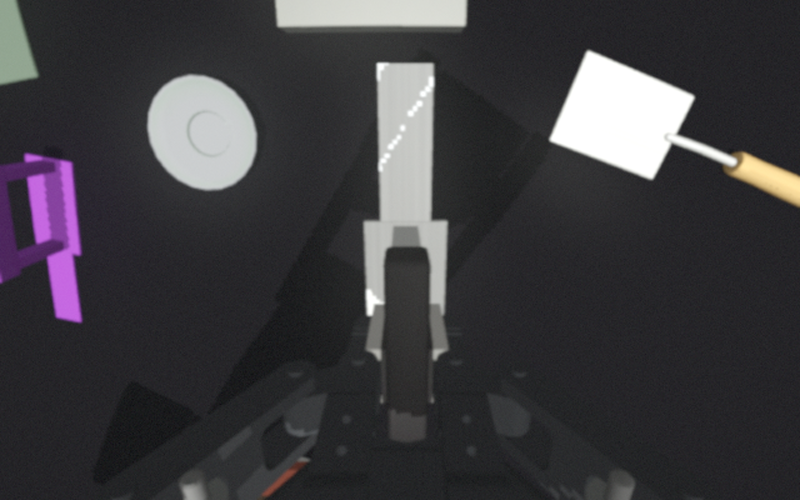

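Emit:
step_arm:
  increments:
    - [[0.01,-0.007,-0.006],[0,0.01,0]]
    - [[0.02,-0.013,-0.012],[0,0.01,0]]
    - [[0.022,-0.014,-0.014],[0,0.005,0]]
    - [[0.022,-0.014,-0.012],[0,0,0]]
    - [[0.02,-0.013,-0.01],[0,0,0]]
    - [[0.012,-0.008,-0.006],[0,0,0]]
    - [[0.004,-0.004,0],[0,0,0]]
    - [[0,0,0],[0,0,0]]

```text
t: 11.35
position: [0.482, -0.0924, 0.21]
tcp_rot: [[0.999, -0.049, 0.008], [-0.049, -0.999, 0.003], [0.008, -0.004, -1.0]]
force: [-0.4, 0.6, -1.4]
gripper_width: 0.0146
```

Run:
```python
from h import *
import pickle
s=rd(); c=cam("wrist"); c2=cam("top")
pickle.dump((c,c2,s),open("v.pkl","wb"))
cv2.imwrite("pics/w4.png",cv2.resize(c[0]["color"][:,:,::-1],(800,500),interpolation=2))
```

```text
t 11.35 pos [ 0.482  -0.0924  0.21  ] rv [-0.0491 -0.0077 -3.138 ] F [-0.44  0.6  -1.39] M [0.067 0.031 0.048] w 0.0146
```

View pics/w4.png

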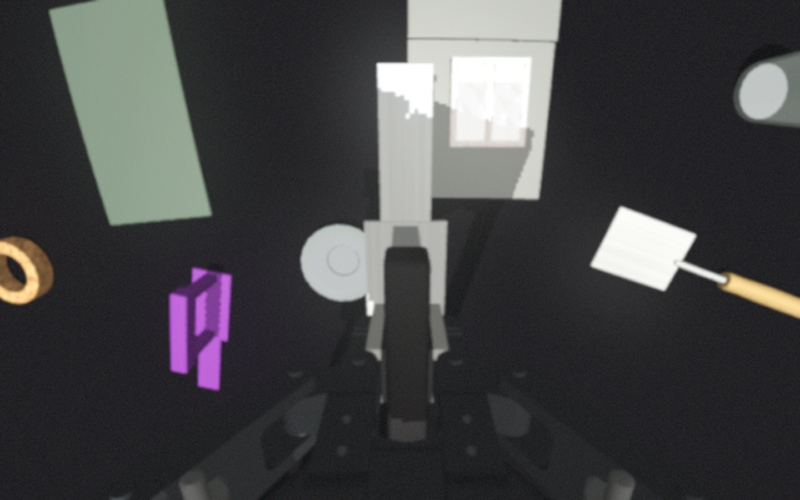

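```bash
cat > fit.py <<'E'
from h import *
import pickle
from scipy.optimize import least_squares
c,c2,s=pickle.load(open("v.pkl","rb"))
k=.8
bw=[((0,60,15),(408,39)),((0,-60,15),(558,41)),((-130,-60,10),(540,199))]
hw=[((35,32),(450,56)),((35,-32),(531,57)),((-35,-32),(526,148)),((-35,32),(449,147))]
tp=lambda u,v:(150+u/2.1,90+v/2.1)
bt=[((-130,60,10),(441,338)),((-130,-60,10),(532,343)),((115,60,27),(453,152)),((115,-60,27),(545,158))]
ht=[((35,32),(473,252)),((35,-32),(521,254)),((-35,-32),(521,307)),((-35,32),(473,306))]
sc=lambda u,v:(140+u/2.2,90+v/2.2)
c3=cam("scene")
bs=[((-130,60,10),(290,281)),((-130,-60,10),(231,346)),((115,60,27),(462,356)),((115,-60,27),(408,433))]
def W(p,X):
    a=p[3];X=np.array(X)/1e3; return np.c_[p[0]+np.cos(a)*X[:,0]-np.sin(a)*X[:,1],p[1]+np.sin(a)*X[:,0]+np.cos(a)*X[:,1],p[2]+X[:,2]]
def res(q):
    B=q[:4];H=np.r_[q[4:6],q[2],q[6]]; r=[]
    r.append(proj(c,W(B,[a for a,_ in bw]))-np.array([b for _,b in bw])*k)
    r.append(proj(c,W(H,[a+(18.5,) for a,_ in hw]))-np.array([b for _,b in hw])*k)
    r.append(proj(c2,W(B,[a for a,_ in bt]))-[tp(*b) for _,b in bt])
    r.append(proj(c2,W(H,[a+(18.5,) for a,_ in ht]))-[tp(*b) for _,b in ht])
    r.append(proj(c3,W(B,[a for a,_ in bs]))-[sc(*b) for _,b in bs])
    return np.concatenate(r).ravel()
f=least_squares(res,[.628,-.16,.006,-.057,.578,-.166,-.02],loss="soft_l1",x_scale=[.01,.01,.01,.1,.01,.01,.1])
print("board",f.x[:4].round(4),"holder",f.x[4:].round(4)); print(f.fun.reshape(-1,2).round(1).tolist())
B=f.x; d=np.array([np.cos(B[3]),np.sin(B[3])]); n=np.array([-d[1],d[0]]); v=B[4:6]-B[:2]
print("holder in board",v@d,v@n,B[6]-B[3])
E
python3 fit.py
```

```text
board [ 0.6293 -0.1614  0.0104 -0.0499] holder [ 0.5799 -0.1657 -0.0333]
[[0.2, -0.3], [-0.6, -0.3], [-0.5, -0.3], [0.8, 1.4], [-0.5, 0.3], [-1.3, -1.2], [0.5, 0.2], [0.8, -0.9], [0.6, -0.4], [0.7, -0.2], [-0.1, -0.3], [0.5, -0.6], [0.7, -0.4], [-0.2, -0.5], [-0.4, -1.1], [-1.2, -1.0], [-2.0, -0.1], [-0.9, -0.7], [-1.8, -0.8]]
holder in board -0.04914058637488492 -0.00675041451073932 0.01658044748413029
```

Emit:
step_arm:
  increments:
    - [[-0.01,0.01,0.005],[0,-0.01,0]]
    - [[-0.014,0.015,0.01],[0,-0.01,0]]
    - [[-0.014,0.015,0.015],[0,0,0]]
    - [[-0.012,0.012,0.02],[0,0,0]]
    - [[-0.008,0.01,0.02],[0,0,0]]
    - [[-0.002,0.004,0.02],[0,0,0]]
    - [[0,0,0.015],[0,0,0]]
    - [[0,0,0.01],[0,0,0]]

```text
t: 12.3
position: [0.4033, -0.1637, 0.0881]
tcp_rot: [[0.998, -0.058, -0.02], [-0.058, -0.998, 0.003], [-0.021, -0.002, -1.0]]
force: [-0.5, -0.7, -2.0]
gripper_width: 0.0149
```

```bash
cat >> h.py <<'E'
B=np.array([.6293,-.1614]);BY=-.050
def go(bx,by,z,pitch=-.012,s=None,tip=.110,up=.0334):
    """tool-axis shift/turn to bring lifter tip to board-frame (bx,by), underside of tip at z, pitch (nose up +)"""
    s=rd(s); Rb=Ro.from_euler('ZYX',[BY,-pitch,0]).as_matrix()
    Rt=Rb@np.diag([1,-1,-1.]); d=Rb[:,0]
    T=np.r_[B+Ro.from_euler('Z',BY).as_matrix()[:2,:2]@[bx,by],z]
    P=T-Rb@[tip,0,-up]
    R=s["tcp_rot"]; print("shift",(R.T@(P-s["position"])).round(4),"turn",Ro.from_matrix(R.T@Rt).as_rotvec().round(4))
def tipnow(s=None,tip=.110,up=.0334):
    s=s or state(); X=s["position"]+s["tcp_rot"]@[tip,0,up]; v=Ro.from_euler('Z',BY).as_matrix()[:2,:2].T@(X[:2]-B)
    print("tip board",v.round(4),"z",X[2].round(4),"pitch",s["tcp_rot"][2,0].round(4))
E
python3 - <<'E'
from h import *
tipnow(); go(-.100,-.0068,.030)
E
```

```text
tip board [-0.1163 -0.0144] z 0.0524 pitch -0.0206
t 12.3 pos [ 0.4033 -0.1637  0.0881] rv [-0.058   0.0206 -3.1394] F [-0.54 -0.68 -1.96] M [ 0.    -0.016  0.013] w 0.0149
shift [ 0.0164 -0.0068  0.0231] turn [-0.0023  0.0086 -0.008 ]
```

Emit:
step_arm:
  increments:
    - [[0.005,-0.002,0.003],[-0.002,0.004,-0.004]]
    - [[0.005,-0.003,0.003],[0,0.005,-0.004]]
    - [[0.005,-0.002,0.004],[0,0,0]]
    - [[0.001,0,0.004],[0,0,0]]
    - [[0,0,0.004],[0,0,0]]
    - [[0,0,0.003],[0,0,0]]
    - [[0,0,0.002],[0,0,0]]
    - [[0,0,0],[0,0,0]]

```text
t: 13.1
position: [0.4203, -0.1575, 0.0634]
tcp_rot: [[0.999, -0.049, -0.011], [-0.049, -0.999, 0.0], [-0.011, 0.0, -1.0]]
force: [-0.3, -0.1, -1.2]
gripper_width: 0.0144
```

Run:
```python
from h import *
tipnow(); go(-.100,-.0068,.020)
p=cam("wrist"); a=p[0]["color"][0:200,160:560,::-1]; cv2.imwrite("pics/w5.png",cv2.resize(a,None,fx=2,fy=2,interpolation=2))
```

```text
tip board [-0.0993 -0.0065] z 0.0288 pitch -0.011
t 13.1 pos [ 0.4203 -0.1575  0.0634] rv [-0.0491  0.011   3.1414] F [-0.3  -0.07 -1.17] M [-0.026  0.021  0.033] w 0.0144
shift [-0.0006  0.0002  0.0087] turn [ 0.0002 -0.001   0.0009]
```

View pics/w5.png

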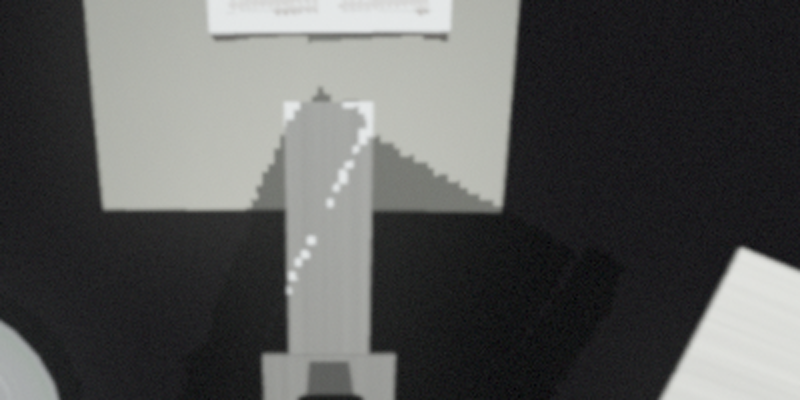

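The tongue (centre column 328) is lined up with the holder (centre column 330), about 20 mm short of its near edge. I'll lower it until it touches.

Emit:
step_arm:
  increments:
    - [[0,0,0.001],[0,0,0]]
    - [[0,0,0.001],[0,0,0]]
    - [[0,0,0.001],[0,0,0]]
    - [[0,0,0.001],[0,0,0]]
    - [[0,0,0.001],[0,0,0]]
    - [[0,0,0.001],[0,0,0]]
    - [[0,0,0.001],[0,0,0]]
    - [[0,0,0.001],[0,0,0]]

```text
t: 13.95
position: [0.4206, -0.158, 0.0555]
tcp_rot: [[0.999, -0.049, -0.01], [-0.049, -0.999, -0.0], [-0.01, 0.001, -1.0]]
force: [-0.3, -0.2, -1.4]
gripper_width: 0.0143
```

Run:
```python
from h import *
for i in range(2): tipnow(); rd();
```

```text
tip board [-0.0989 -0.007 ] z 0.0211 pitch -0.0097
t 13.95 pos [ 0.4206 -0.158   0.0555] rv [-0.0495  0.0097  3.1407] F [-0.32 -0.25 -1.38] M [ 0.026 -0.039 -0.013] w 0.0143
tip board [-0.0989 -0.007 ] z 0.0211 pitch -0.0097
t 13.95 pos [ 0.4206 -0.158   0.0555] rv [-0.0495  0.0097  3.1407] F [-0.32 -0.25 -1.38] M [ 0.026 -0.039 -0.013] w 0.0143
```

No contact yet.

Emit:
step_arm:
  increments:
    - [[0,0,0.0005],[0,0,0]]
    - [[0,0,0.0005],[0,0,0]]
    - [[0,0,0.0005],[0,0,0]]
    - [[0,0,0.0005],[0,0,0]]
    - [[0,0,0.0005],[0,0,0]]
    - [[0,0,0.0005],[0,0,0]]
    - [[0,0,0.0005],[0,0,0]]
    - [[0,0,0.0005],[0,0,0]]

```text
t: 14.75
position: [0.4207, -0.1584, 0.0532]
tcp_rot: [[0.999, -0.049, -0.01], [-0.049, -0.999, -0.001], [-0.01, 0.001, -1.0]]
force: [-4.3, 0.9, 7.5]
gripper_width: 0.0144
```

Run:
```python
from h import *
tipnow(); rd();
```

```text
tip board [-0.0988 -0.0074] z 0.0187 pitch -0.01
t 14.75 pos [ 0.4207 -0.1584  0.0532] rv [-0.049   0.01    3.1402] F [-4.27  0.92  7.51] M [0.202 0.268 0.08 ] w 0.0144
```

Emit:
step_arm:
  increments:
    - [[0,0,-0.001],[0,0,0]]
    - [[0,0,0],[0,0,0]]
    - [[0.001,0,0],[0,0,0]]
    - [[0.002,0,0],[0,0,0]]
    - [[0.003,0,0],[0,0,0]]
    - [[0.002,0,0],[0,0,0]]
    - [[0.001,0,0],[0,0,0]]
    - [[0,0,0],[0,0,0]]

```text
t: 15.55
position: [0.431, -0.1591, 0.0539]
tcp_rot: [[0.999, -0.049, -0.009], [-0.049, -0.999, -0.001], [-0.009, 0.002, -1.0]]
force: [-1.6, -0.3, 1.5]
gripper_width: 0.0142
```

Run:
```python
from h import *
tipnow(); rd();
```

```text
tip board [-0.0885 -0.0076] z 0.0195 pitch -0.0092
t 15.55 pos [ 0.431  -0.1591  0.0539] rv [-0.0493  0.0092  3.1398] F [-1.6  -0.3   1.51] M [-0.006  0.006  0.003] w 0.0142
```

Emit:
step_arm:
  increments:
    - [[0,0,-0.0007],[0,0,0]]
    - [[0.002,0,0],[0,0,0]]
    - [[0.004,0,0],[0,0,0]]
    - [[0.004,0,0],[0,0,0]]
    - [[0.004,0,0],[0,0,0]]
    - [[0.003,0,0],[0,0,0]]
    - [[0.002,0,0],[0,0,0]]
    - [[0,0,0],[0,0,0]]

```text
t: 16.35
position: [0.4518, -0.16, 0.0542]
tcp_rot: [[0.999, -0.049, -0.009], [-0.049, -0.999, -0.001], [-0.009, 0.002, -1.0]]
force: [-0.2, -1.1, -0.2]
gripper_width: 0.0145
```

Run:
```python
from h import *
tipnow(); rd(); c=cam("wrist"); a=c[0]["color"][0:150,220:480,::-1]; cv2.imwrite("pics/w6.png",cv2.resize(a,None,fx=3,fy=3,interpolation=2))
```

```text
tip board [-0.0676 -0.0074] z 0.0198 pitch -0.0091
t 16.35 pos [ 0.4518 -0.16    0.0542] rv [-0.0491  0.0091  3.14  ] F [-0.16 -1.14 -0.24] M [-0.039 -0.034 -0.057] w 0.0145
```

View pics/w6.png

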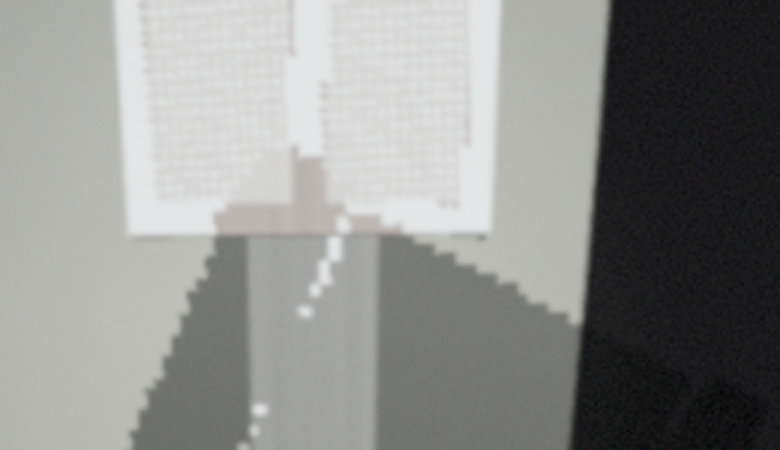

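Emit:
step_arm:
  increments:
    - [[0.0015,0,-0.0002],[0,0,0]]
    - [[0.0015,0,0],[0,0,0]]
    - [[0.0015,0,0],[0,0,0]]
    - [[0.0015,0,0],[0,0,0]]
    - [[0.0015,0,0],[0,0,0]]
    - [[0.0015,0,0],[0,0,0]]
    - [[0.0015,0,0],[0,0,0]]
    - [[0.0015,0,0],[0,0,0]]

```text
t: 17.2
position: [0.4638, -0.1604, 0.0541]
tcp_rot: [[0.999, -0.049, -0.011], [-0.049, -0.999, -0.001], [-0.011, 0.001, -1.0]]
force: [-1.6, 0.3, -0.1]
gripper_width: 0.0147
```

Run:
```python
from h import *
tipnow(); rd()
c=cam("wrist"); g=cv2.cvtColor(c[0]["color"],cv2.COLOR_RGB2GRAY); print(g[20:110:1,360].tolist())
```

```text
tip board [-0.0557 -0.0073] z 0.0196 pitch -0.0105
t 17.2 pos [ 0.4638 -0.1604  0.0541] rv [-0.0493  0.0105  3.1403] F [-1.63  0.34 -0.13] M [0.042 0.124 0.029] w 0.0147
[219, 216, 217, 220, 221, 219, 216, 218, 220, 218, 216, 218, 217, 217, 214, 213, 216, 216, 213, 213, 215, 217, 217, 215, 215, 216, 215, 214, 215, 216, 214, 213, 215, 217, 216, 215, 215, 218, 218, 216, 215, 216, 216, 214, 216, 216, 216, 215, 215, 216, 216, 214, 214, 216, 215, 214, 214, 215, 214, 214, 214, 214, 213, 212, 208, 195, 186, 184, 184, 184, 184, 184, 184, 182, 174, 158, 135, 122, 120, 120, 121, 119, 123, 120, 120, 120, 119, 119, 119, 118]
```

Emit:
step_arm:
  increments:
    - [[0.0008,0,-0.0004],[0,0,0]]
    - [[0.0008,0,0],[0,0,0]]
    - [[0.0008,0,0],[0,0,0]]
    - [[0.0007,0,0],[0,0,0]]
    - [[0.0007,0,0],[0,0,0]]
    - [[0.0006,0,0],[0,0,0]]
    - [[0.0005,0,0],[0,0,0]]
    - [[0.0004,0,0],[0,0,0]]

```text
t: 18.05
position: [0.4695, -0.1607, 0.0543]
tcp_rot: [[0.999, -0.049, -0.011], [-0.049, -0.999, -0.001], [-0.011, 0.001, -1.0]]
force: [-1.7, -0.3, -0.1]
gripper_width: 0.0144
```

Run:
```python
from h import *
tipnow(); rd()
```

```text
tip board [-0.05   -0.0072] z 0.0197 pitch -0.0109
t 18.05 pos [ 0.4695 -0.1607  0.0543] rv [-0.0493  0.0109  3.1405] F [-1.73 -0.32 -0.07] M [0.019 0.131 0.025] w 0.0144
```

Emit:
step_arm:
  increments:
    - [[0.0004,0,-0.0002],[0,0,0]]
    - [[0.0004,0,0],[0,0,0]]
    - [[0.0004,0,0],[0,0,0]]
    - [[0.0004,0,0],[0,0,0]]
    - [[0.0004,0,0],[0,0,0]]
    - [[0.0004,0,0],[0,0,0]]
    - [[0.0004,0,0],[0,0,0]]
    - [[0.0004,0,0],[0,0,0]]

```text
t: 18.85
position: [0.4729, -0.1608, 0.0544]
tcp_rot: [[0.999, -0.049, -0.011], [-0.049, -0.999, -0.0], [-0.011, 0.001, -1.0]]
force: [-1.4, 0.7, -0.5]
gripper_width: 0.0142
```

Run:
```python
from h import *
tipnow(); rd()
```

```text
tip board [-0.0466 -0.0072] z 0.0198 pitch -0.011
t 18.85 pos [ 0.4729 -0.1608  0.0544] rv [-0.0493  0.011   3.1406] F [-1.44  0.66 -0.54] M [ 0.005  0.129 -0.025] w 0.0142
```

Emit:
step_arm:
  increments:
    - [[0.0004,0,-0.0001],[0,0,0]]
    - [[0.0004,0,0],[0,0,0]]
    - [[0.0004,0,0],[0,0,0]]
    - [[0.0004,0,0],[0,0,0]]
    - [[0.0004,0,0],[0,0,0]]
    - [[0.0004,0,0],[0,0,0]]
    - [[0.0004,0,0],[0,0,0]]
    - [[0.0004,0,0],[0,0,0]]

```text
t: 19.65
position: [0.4748, -0.1607, 0.0543]
tcp_rot: [[0.999, -0.049, -0.015], [-0.049, -0.999, 0.0], [-0.015, 0.001, -1.0]]
force: [-4.9, 0.8, 3.9]
gripper_width: 0.0144
```

Run:
```python
from h import *
tipnow(); rd()
```

```text
tip board [-0.0449 -0.007 ] z 0.0193 pitch -0.0147
t 19.65 pos [ 0.4748 -0.1607  0.0543] rv [-0.0491  0.0147  3.1411] F [-4.88  0.83  3.89] M [ 0.011  0.523 -0.019] w 0.0144
```

Emit:
step_arm:
  increments:
    - [[0.0004,0,-0.0003],[0,0.003,0]]
    - [[0.0004,0,-0.0002],[0,0.002,0]]
    - [[0.0005,0,0],[0,0.001,0]]
    - [[0.0005,0,0],[0,0.001,0]]
    - [[0.0005,0,0],[0,0.001,0]]
    - [[0.0005,0,0],[0,0.001,0]]
    - [[0.0005,0,0],[0,0.001,0]]
    - [[0.0005,0,0],[0,0.001,0]]

```text
t: 20.45
position: [0.4749, -0.1605, 0.0541]
tcp_rot: [[0.999, -0.049, -0.012], [-0.049, -0.999, 0.001], [-0.012, -0.001, -1.0]]
force: [-6.8, 0.9, 4.1]
gripper_width: 0.0144
```

Run:
```python
from h import *
tipnow(); rd()
```

```text
tip board [-0.0446 -0.0067] z 0.0194 pitch -0.0117
t 20.45 pos [ 0.4749 -0.1605  0.0541] rv [-0.0489  0.0117 -3.1411] F [-6.76  0.89  4.14] M [-0.012  0.837 -0.067] w 0.0144
```

Emit:
step_arm:
  increments:
    - [[0.00055,0,-0.0002],[0,0.001,0]]
    - [[0.00055,0,-0.0002],[0,0.001,0]]
    - [[0.00055,0,-0.0001],[0,0.001,0]]
    - [[0.00055,0,-0.0001],[0,0.001,0]]
    - [[0.00055,0,-0.0001],[0,0.001,0]]
    - [[0.00055,0,-0.0001],[0,0.001,0]]
    - [[0.00055,0,-0.0001],[0,0.001,0]]
    - [[0.00055,0,-0.0001],[0,0.001,0]]

```text
t: 21.25
position: [0.475, -0.1605, 0.0544]
tcp_rot: [[0.999, -0.049, -0.013], [-0.049, -0.999, 0.002], [-0.013, -0.001, -1.0]]
force: [-6.5, -0.5, 3.4]
gripper_width: 0.0144
```

Run:
```python
from h import *
tipnow(); rd()
```

```text
tip board [-0.0445 -0.0067] z 0.0196 pitch -0.013
t 21.25 pos [ 0.475  -0.1605  0.0544] rv [-0.0488  0.013  -3.1403] F [-6.49 -0.5   3.43] M [-0.087  0.788 -0.014] w 0.0144
```

Emit:
step_arm:
  increments:
    - [[0.00065,0,-0.0002],[0,0.001,0]]
    - [[0.00065,0,-0.0001],[0,0.001,0]]
    - [[0.00065,0,-0.0001],[0,0.001,0]]
    - [[0.00065,0,-0.0001],[0,0.001,0]]
    - [[0.00065,0,-0.0001],[0,0.001,0]]
    - [[0.00065,0,-0.0001],[0,0.001,0]]
    - [[0.00065,0,-0.0001],[0,0.001,0]]
    - [[0.00065,0,-0.0001],[0,0.001,0]]

```text
t: 22.05
position: [0.4751, -0.1606, 0.0546]
tcp_rot: [[0.999, -0.049, -0.016], [-0.049, -0.999, 0.003], [-0.016, -0.002, -1.0]]
force: [-6.9, 0.4, 4.5]
gripper_width: 0.0145
```

Emit:
step_arm:
  increments:
    - [[0.00065,0,-0.0001],[0,0.001,0]]
    - [[0.00065,0,-0.0001],[0,0.001,0]]
    - [[0.00065,0,-0.0001],[0,0.001,0]]
    - [[0.00065,0,-0.0001],[0,0.001,0]]
    - [[0.00065,0,-0.0001],[0,0.001,0]]
    - [[0.00065,0,-0.0001],[0,0.001,0]]
    - [[0.00065,0,-0.0001],[0,0.001,0]]
    - [[0.00065,0,-0.0001],[0,0.001,0]]

```text
t: 22.85
position: [0.4752, -0.1607, 0.055]
tcp_rot: [[0.999, -0.048, -0.02], [-0.048, -0.999, 0.004], [-0.02, -0.003, -1.0]]
force: [-6.0, -0.3, 3.2]
gripper_width: 0.0144
```

Run:
```python
from h import *
tipnow(); rd()
c=cam("wrist"); a=c[0]["color"][0:200,200:520,::-1]; cv2.imwrite("pics/w7.png",cv2.resize(a,None,fx=2.5,fy=2.5,interpolation=2))
```

```text
tip board [-0.0446 -0.0067] z 0.0195 pitch -0.0198
t 22.85 pos [ 0.4752 -0.1607  0.055 ] rv [-0.0484  0.0198 -3.1385] F [-5.96 -0.31  3.22] M [-0.062  0.843 -0.022] w 0.0144
```

View pics/w7.png

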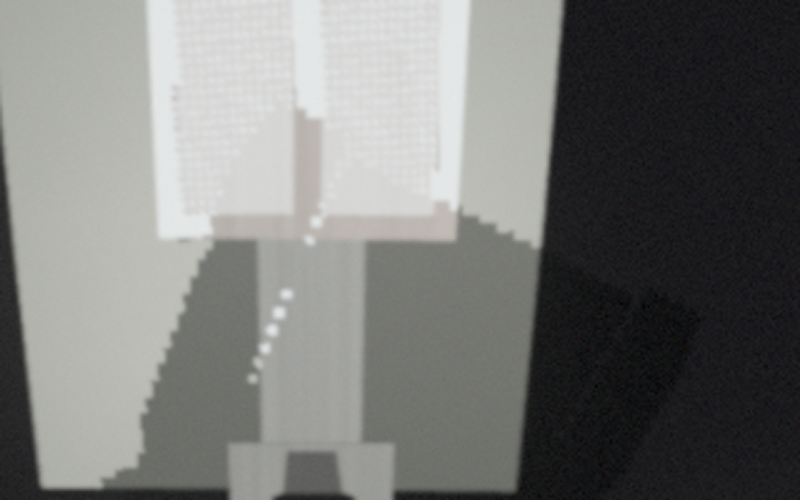

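Emit:
step_arm:
  increments:
    - [[0.0006,0,0.0002],[0.001,0.004,0]]
    - [[0.0006,0,0.0001],[0.001,0.004,0]]
    - [[0.0006,0,0],[0.001,0.003,0]]
    - [[0.0006,0,0],[0,0.002,0]]
    - [[0.0006,0,0],[0,0.002,0]]
    - [[0.0006,0,0],[0,0.002,0]]
    - [[0.0006,0,0],[0,0.002,0]]
    - [[0.0006,0,0],[0,0.002,0]]

```text
t: 23.7
position: [0.4748, -0.1608, 0.054]
tcp_rot: [[0.999, -0.048, -0.009], [-0.048, -0.999, 0.007], [-0.01, -0.007, -1.0]]
force: [-5.9, -0.5, 2.9]
gripper_width: 0.0148
```

Run:
```python
from h import *
tipnow(); rd()
```

```text
tip board [-0.0446 -0.0067] z 0.0196 pitch -0.0098
t 23.7 pos [ 0.4748 -0.1608  0.054 ] rv [-0.0481  0.0098 -3.1347] F [-5.85 -0.55  2.9 ] M [-0.062  0.925 -0.057] w 0.0148
```

Emit:
step_arm:
  increments:
    - [[0.0008,0,-0.0002],[-0.003,0.0025,0]]
    - [[0.0008,0,-0.0002],[-0.003,0.0025,0]]
    - [[0.0008,0,-0.0002],[-0.002,0.0025,0]]
    - [[0.0008,0,-0.0001],[0,0.0025,0]]
    - [[0.0008,0,-0.0001],[0,0.0025,0]]
    - [[0.0008,0,-0.0001],[0,0.0025,0]]
    - [[0.0008,0,-0.0001],[0,0.0025,0]]
    - [[0.0008,0,-0.0001],[0,0.0025,0]]

```text
t: 24.5
position: [0.4748, -0.1605, 0.0535]
tcp_rot: [[0.999, -0.048, -0.004], [-0.048, -0.999, 0.0], [-0.004, -0.0, -1.0]]
force: [-6.6, -0.3, 3.8]
gripper_width: 0.0144
```

Run:
```python
from h import *
tipnow(); rd()
```

```text
tip board [-0.0445 -0.0066] z 0.0197 pitch -0.0037
t 24.5 pos [ 0.4748 -0.1605  0.0535] rv [-0.0479  0.0037 -3.1414] F [-6.63 -0.31  3.78] M [-0.079  0.997  0.015] w 0.0144
```

Emit:
step_arm:
  increments:
    - [[0.0009,0,-0.0003],[0,0.004,0]]
    - [[0.0009,0,-0.0003],[0,0.004,0]]
    - [[0.0009,0,-0.0002],[0,0.003,0]]
    - [[0.0009,0,-0.0002],[0,0.003,0]]
    - [[0.0009,0,-0.0002],[0,0.003,0]]
    - [[0.0009,0,-0.0002],[0,0.003,0]]
    - [[0.0009,0,-0.0002],[0,0.003,0]]
    - [[0.0009,0,-0.0002],[0,0.003,0]]

```text
t: 25.3
position: [0.4749, -0.1605, 0.0534]
tcp_rot: [[0.999, -0.047, 0.007], [-0.047, -0.999, 0.001], [0.007, -0.001, -1.0]]
force: [-6.3, -0.3, 4.2]
gripper_width: 0.0146
```

Run:
```python
from h import *
tipnow(); rd()
```

```text
tip board [-0.044  -0.0065] z 0.0208 pitch 0.0069
t 25.3 pos [ 0.4749 -0.1605  0.0534] rv [-0.0474 -0.0069 -3.1402] F [-6.27 -0.3   4.18] M [-0.122  1.245 -0.066] w 0.0146
```

Emit:
step_arm:
  increments:
    - [[0.001,0,-0.0008],[0,0,0]]
    - [[0.001,0,-0.0006],[0,0,0]]
    - [[0.001,0,-0.0004],[0,0.001,0]]
    - [[0.001,0,-0.0003],[0,0.001,0]]
    - [[0.001,0,-0.0003],[0,0.001,0]]
    - [[0.001,0,-0.0003],[0,0.001,0]]
    - [[0.001,0,-0.0003],[0,0.001,0]]
    - [[0.001,0,-0.0003],[0,0.001,0]]

```text
t: 26.1
position: [0.4749, -0.1604, 0.0538]
tcp_rot: [[0.999, -0.048, -0.005], [-0.048, -0.999, 0.003], [-0.006, -0.003, -1.0]]
force: [-8.1, 0.1, 3.7]
gripper_width: 0.0142
```

Run:
```python
from h import *
tipnow(); rd()
```

```text
tip board [-0.0444 -0.0064] z 0.0198 pitch -0.0055
t 26.1 pos [ 0.4749 -0.1604  0.0538] rv [-0.0476  0.0055 -3.1384] F [-8.06  0.07  3.75] M [-0.114  1.236 -0.13 ] w 0.0142
```

Emit:
step_arm:
  increments:
    - [[0.001,0,-0.0003],[0,0.0015,0]]
    - [[0.001,0,-0.0003],[0,0.0015,0]]
    - [[0.001,0,-0.0003],[0,0.0015,0]]
    - [[0.001,0,-0.0003],[0,0.0015,0]]
    - [[0.001,0,-0.0003],[0,0.0015,0]]
    - [[0.001,0,-0.0003],[0,0.0015,0]]
    - [[0.001,0,-0.0003],[0,0.0015,0]]
    - [[0.001,0,-0.0003],[0,0.0015,0]]

```text
t: 26.9
position: [0.4751, -0.1605, 0.0544]
tcp_rot: [[0.999, -0.048, -0.011], [-0.048, -0.999, 0.005], [-0.012, -0.005, -1.0]]
force: [-8.5, 0.2, 3.8]
gripper_width: 0.0146
```

Emit:
step_arm:
  increments:
    - [[0.001,0,-0.0003],[0,0.0015,0]]
    - [[0.001,0,-0.0003],[0,0.0015,0]]
    - [[0.001,0,-0.0003],[0,0.0015,0]]
    - [[0.001,0,-0.0003],[0,0.0015,0]]
    - [[0.001,0,-0.0003],[0,0.0015,0]]
    - [[0.001,0,-0.0003],[0,0.0015,0]]
    - [[0.001,0,-0.0003],[0,0.0015,0]]
    - [[0.001,0,-0.0003],[0,0.0015,0]]

```text
t: 27.7
position: [0.4753, -0.1606, 0.0551]
tcp_rot: [[0.999, -0.048, -0.017], [-0.048, -0.999, 0.007], [-0.018, -0.006, -1.0]]
force: [-8.4, -0.4, 3.4]
gripper_width: 0.0146
```

Run:
```python
from h import *
tipnow(); s=rd(); print(s["qpos"].round(3)); go(-.0444,-.0065,.0204,-.003)
```

```text
tip board [-0.0444 -0.0064] z 0.0197 pitch -0.0177
t 27.7 pos [ 0.4753 -0.1606  0.0551] rv [-0.0475  0.0177 -3.1353] F [-8.36 -0.35  3.44] M [-0.186  1.171 -0.087] w 0.0146
[-0.482  0.149  1.968 -0.002  1.043  1.138]
t 27.7 pos [ 0.4753 -0.1606  0.0551] rv [-0.0475  0.0177 -3.1353] F [-8.36 -0.35  3.44] M [-0.186  1.171 -0.087] w 0.0146
shift [-0.0005 -0.0004  0.001 ] turn [-0.0063  0.0147  0.0024]
```

The push held at 8.1 to 8.5 N for over 1.6 s. Next I back off 2 mm and level the lifter, then plan the arc about the step edge.

Emit:
step_arm:
  increments:
    - [[-0.0008,0,0.0002],[-0.003,0.006,0]]
    - [[-0.0008,0,0.0002],[-0.003,0.006,0]]
    - [[-0.0008,0,0.0001],[0,0.003,0]]
    - [[0,0,0],[0,0,0]]
    - [[0,0,-0.0005],[0,0,0]]
    - [[0,0,-0.0005],[0,0,0]]
    - [[0,0,0],[0,0,0]]
    - [[0,0,0],[0,0,0]]

```text
t: 28.5
position: [0.4746, -0.1605, 0.0557]
tcp_rot: [[0.999, -0.048, 0.002], [-0.048, -0.999, -0.0], [0.002, 0.0, -1.0]]
force: [-1.1, 0.1, -1.9]
gripper_width: 0.0145
```

```bash
cat >> h.py <<'E'
def arc(ths,by=-.0066,al=lambda t:min(.35*t,16),dl=lambda t:2+2.*max(0,t-30)/60,P=(2.6,24.7)):
    s=rd(); tipnow(s); R0,p0=s["tcp_rot"],s["position"]
    for th in ths:
        t,a=np.radians(th),np.radians(al(th)); L=47+dl(th)
        C=np.array([P[0]-L*np.cos(t)-.5*np.sin(t),P[1]+L*np.sin(t)-.5*np.cos(t)]); tip=(C+[2*np.sin(a),-2*np.cos(a)])/1e3
        Rb=Ro.from_euler('ZYX',[BY,-a,0]).as_matrix(); Rt=Rb@np.diag([1,-1,-1.])
        X=np.r_[B+Ro.from_euler('Z',BY).as_matrix()[:2,:2]@[tip[0],by],tip[1]]; p=X-Rb@[.110,0,-.0334]
        print(th,"tip",(tip*1e3).round(1),"shift",(R0.T@(p-p0)*1e3).round(2),"turn",Ro.from_matrix(R0.T@Rt).as_rotvec().round(4)); R0,p0=Rt,p
E
python3 - <<'E'
from h import *
arc([0,3,6,9,12,15,18,21])
E
```

```text
t 28.5 pos [ 0.4746 -0.1605  0.0557] rv [-4.7800e-02 -2.4000e-03  3.1413e+00] F [-1.1   0.07 -1.86] M [-0.02   0.273 -0.023] w 0.0145
tip board [-0.0444 -0.0066] z 0.0225 pitch 0.0024
0 tip [-46.4  22.2] shift [-1.88 -0.21  0.07] turn [ 0.0003 -0.0024  0.0022]
3 tip [-46.3  24.8] shift [-0.52 -0.   -0.54] turn [-0.      0.0183  0.    ]
6 tip [-46.1  27.3] shift [-0.33 -0.   -0.53] turn [0.     0.0183 0.    ]
9 tip [-45.8  29.9] shift [-0.15  0.   -0.51] turn [-0.      0.0183 -0.    ]
12 tip [-45.3  32.4] shift [ 0.02  0.   -0.48] turn [-0.      0.0183  0.    ]
15 tip [-44.7  34.9] shift [ 0.2  -0.   -0.43] turn [ 0.      0.0183 -0.    ]
18 tip [-43.9  37.4] shift [ 0.37  0.   -0.37] turn [ 0.      0.0183 -0.    ]
21 tip [-43.1  39.8] shift [ 0.54  0.   -0.3 ] turn [-0.      0.0183  0.    ]
```

Emit:
step_arm:
  increments:
    - [[-0.0005,0,0.0008],[0,0,0]]
    - [[-0.001,0,0],[0,-0.002,0.002]]
    - [[-0.0007,0,0],[0,0,0]]
    - [[0,0,0],[0,0,0]]
    - [[0,0,-0.0007],[0,0,0]]
    - [[-0.0005,0,-0.0005],[0,0.018,0]]
    - [[-0.0003,0,-0.0005],[0,0.018,0]]
    - [[0,0,0],[0,0,0]]

```text
t: 29.3
position: [0.4725, -0.1605, 0.057]
tcp_rot: [[0.998, -0.05, 0.042], [-0.05, -0.999, -0.003], [0.042, 0.001, -0.999]]
force: [0.3, -0.8, -1.6]
gripper_width: 0.0141
```

Run:
```python
from h import *
arc([9,12,15,18,21,24,27,30])
```

```text
t 29.3 pos [ 0.4725 -0.1605  0.057 ] rv [-0.0498 -0.0416  3.1408] F [ 0.31 -0.77 -1.63] M [ 0.011  0.026 -0.016] w 0.0141
tip board [-0.0454 -0.0069] z 0.0282 pitch 0.0416
9 tip [-45.8  29.9] shift [-0.76 -0.33 -0.25] turn [0.0007 0.0133 0.0002]
12 tip [-45.3  32.4] shift [ 0.02  0.   -0.48] turn [-0.      0.0183  0.    ]
15 tip [-44.7  34.9] shift [ 0.2  -0.   -0.43] turn [ 0.      0.0183 -0.    ]
18 tip [-43.9  37.4] shift [ 0.37  0.   -0.37] turn [ 0.      0.0183 -0.    ]
21 tip [-43.1  39.8] shift [ 0.54  0.   -0.3 ] turn [-0.      0.0183  0.    ]
24 tip [-42.1  42.2] shift [ 0.7  -0.   -0.22] turn [ 0.      0.0183 -0.    ]
27 tip [-41.   44.5] shift [ 0.85 -0.   -0.12] turn [-0.      0.0183  0.    ]
30 tip [-39.7  46.8] shift [ 1.    0.   -0.02] turn [ 0.      0.0183 -0.    ]
```

Emit:
step_arm:
  increments:
    - [[-0.0006,0,-0.0003],[0,0.013,0]]
    - [[0,0,-0.0005],[0,0.018,0]]
    - [[0.0002,0,-0.0004],[0,0.018,0]]
    - [[0.0004,0,-0.0004],[0,0.018,0]]
    - [[0.0005,0,-0.0003],[0,0.018,0]]
    - [[0.0007,0,-0.0002],[0,0.018,0]]
    - [[0.0008,0,-0.0001],[0,0.018,0]]
    - [[0.001,0,0],[0,0.018,0]]

```text
t: 30.1
position: [0.4751, -0.1606, 0.06]
tcp_rot: [[0.98, -0.05, 0.191], [-0.049, -0.999, -0.011], [0.191, 0.001, -0.982]]
force: [0.1, 0.8, -2.2]
gripper_width: 0.0147
```

Run:
```python
from h import *
arc([33,36,39,42,45,48,51,54])
c=cam("scene"); a=c[0]["color"][190:300,210:370,::-1]; cv2.imwrite("pics/s1.png",cv2.resize(a,None,fx=4.5,fy=4.5,interpolation=2))
```

```text
t 30.1 pos [ 0.4751 -0.1606  0.06  ] rv [-0.0497 -0.1923  3.1405] F [ 0.1   0.76 -2.19] M [ 0.036  0.225 -0.01 ] w 0.0147
tip board [-0.0397 -0.0069] z 0.0482 pitch 0.1911
33 tip [-38.5  49.1] shift [ 1.05 -0.32  0.42] turn [0.001  0.0093 0.0003]
36 tip [-37.1  51.3] shift [ 1.21 -0.    0.14] turn [ 0.      0.0183 -0.    ]
39 tip [-35.6  53.4] shift [1.34 0.   0.27] turn [ 0.      0.0183 -0.    ]
42 tip [-33.9  55.4] shift [ 1.46 -0.    0.41] turn [-0.      0.0183 -0.    ]
45 tip [-32.2  57.4] shift [1.58 0.   0.55] turn [ 0.      0.0183 -0.    ]
48 tip [-30.4  59.3] shift [ 2.1  -0.   -0.84] turn [-0.      0.0044  0.    ]
51 tip [-28.5  61.1] shift [ 2.31 -0.   -1.19] turn [0. 0. 0.]
54 tip [-26.5  62.8] shift [ 2.38  0.   -1.07] turn [0. 0. 0.]
```

View pics/s1.png

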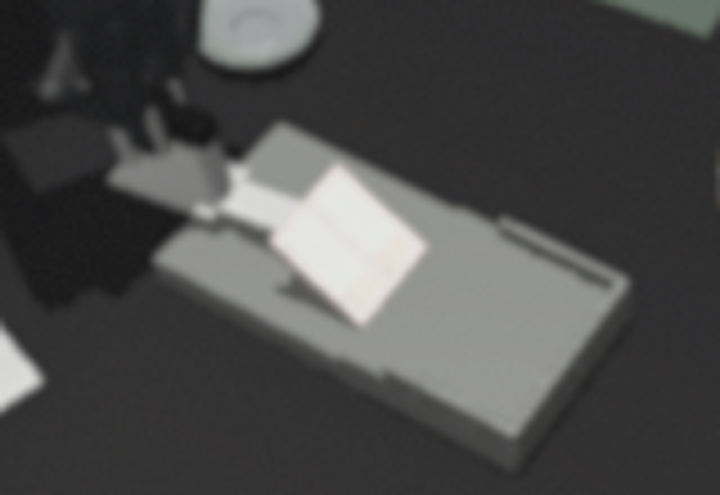

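The holder is tilting up at about 30°, with its far edge along the step (from (428,245) to (362,325) in the crop). I'll continue along the arc.

Emit:
step_arm:
  increments:
    - [[0.001,-0.0003,0.0004],[0,0.009,0]]
    - [[0.0012,0,0.0001],[0,0.018,0]]
    - [[0.0013,0,0.0003],[0,0.018,0]]
    - [[0.0015,0,0.0004],[0,0.018,0]]
    - [[0.0016,0,0.0005],[0,0.018,0]]
    - [[0.0021,0,-0.0008],[0,0.004,0]]
    - [[0.0023,0,-0.0012],[0,0,0]]
    - [[0.0024,0,-0.0011],[0,0,0]]

```text
t: 30.95
position: [0.4877, -0.1608, 0.0644]
tcp_rot: [[0.959, -0.05, 0.28], [-0.048, -0.999, -0.015], [0.281, 0.001, -0.96]]
force: [-0.6, 0.3, -1.2]
gripper_width: 0.0146
```

Run:
```python
from h import *
arc([57,60,63,66,69,72,75,78])
```

```text
t 30.95 pos [ 0.4877 -0.1608  0.0644] rv [-0.0503 -0.2846  3.1409] F [-0.6   0.26 -1.21] M [0.053 0.261 0.048] w 0.0146
tip board [-0.0265 -0.0066] z 0.0633 pitch 0.2808
57 tip [-24.4  64.4] shift [ 2.41  0.08 -1.06] turn [ 0.0008 -0.0053 -0.0003]
60 tip [-22.3  65.8] shift [ 2.49 -0.   -0.82] turn [0. 0. 0.]
63 tip [-20.   67.2] shift [ 2.53  0.   -0.69] turn [0. 0. 0.]
66 tip [-17.7  68.4] shift [ 2.57 -0.   -0.56] turn [0. 0. 0.]
69 tip [-15.3  69.6] shift [ 2.6   0.   -0.42] turn [0. 0. 0.]
72 tip [-12.9  70.6] shift [ 2.62 -0.   -0.29] turn [0. 0. 0.]
75 tip [-10.4  71.4] shift [ 2.64  0.   -0.15] turn [0. 0. 0.]
78 tip [-7.9 72.2] shift [ 2.65 -0.   -0.01] turn [0. 0. 0.]
```

Emit:
step_arm:
  increments:
    - [[0.0024,0,-0.001],[0,-0.005,0]]
    - [[0.0025,0,-0.0008],[0,0,0]]
    - [[0.0025,0,-0.0007],[0,0,0]]
    - [[0.0026,0,-0.0006],[0,0,0]]
    - [[0.0026,0,-0.0004],[0,0,0]]
    - [[0.0026,0,-0.0003],[0,0,0]]
    - [[0.0026,0,-0.0002],[0,0,0]]
    - [[0.0026,0,0],[0,0,0]]

```text
t: 31.75
position: [0.5091, -0.1622, 0.0758]
tcp_rot: [[0.96, -0.05, 0.277], [-0.048, -0.999, -0.015], [0.277, 0.001, -0.961]]
force: [-0.3, 0.7, -1.4]
gripper_width: 0.0144
```

Run:
```python
from h import *
arc([80,82,84,86,88,90,92,94])
c=cam("scene"); a=c[0]["color"][190:300,210:370,::-1]; cv2.imwrite("pics/s2.png",cv2.resize(a,None,fx=4.5,fy=4.5,interpolation=2))
```

```text
t 31.75 pos [ 0.5091 -0.1622  0.0758] rv [-0.0496 -0.2807  3.1401] F [-0.32  0.71 -1.43] M [0.052 0.205 0.012] w 0.0144
tip board [-0.005  -0.0068] z 0.0742 pitch 0.277
80 tip [-6.1 72.6] shift [-1.45 -0.18  1.05] turn [ 0.0014 -0.0014  0.0004]
82 tip [-4.4 72.9] shift [1.77 0.   0.13] turn [0. 0. 0.]
84 tip [-2.7 73.2] shift [ 1.76 -0.    0.19] turn [0. 0. 0.]
86 tip [-0.9 73.5] shift [1.76 0.   0.26] turn [0. 0. 0.]
88 tip [ 0.9 73.7] shift [ 1.75 -0.    0.32] turn [0. 0. 0.]
90 tip [ 2.7 73.8] shift [1.74 0.   0.38] turn [0. 0. 0.]
92 tip [ 4.4 73.8] shift [1.73 0.   0.44] turn [0. 0. 0.]
94 tip [ 6.2 73.8] shift [1.71 0.   0.5 ] turn [0. 0. 0.]
```

View pics/s2.png

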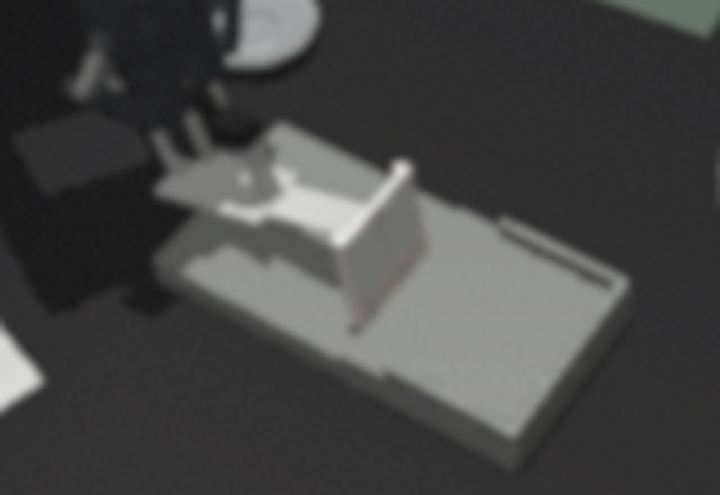

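Emit:
step_arm:
  increments:
    - [[0.0012,0,0.0003],[0,0,0]]
    - [[0.0012,0,0.0003],[0,0,0]]
    - [[0.0012,0,0.0003],[0,0,0]]
    - [[0.0012,0,0.0003],[0,0,0]]
    - [[0.0012,0,0.0003],[0,0,0]]
    - [[0.0012,0,0.0003],[0,0,0]]
    - [[0.0012,0,0.0003],[0,0,0]]
    - [[0.0012,0,0.0003],[0,0,0]]

```text
t: 32.6
position: [0.5201, -0.1628, 0.0762]
tcp_rot: [[0.96, -0.05, 0.277], [-0.048, -0.999, -0.015], [0.277, 0.001, -0.961]]
force: [0.1, -0.3, -1.7]
gripper_width: 0.0145
```

Run:
```python
from h import *
rd();tipnow()
c=cam("scene");print([(round(d["score"],2),(np.array(d["at"])*[400,640]).round(1)) for d in tip_of(c[0],"carrier_mid")[:2]])
for d in regions_of(c[0],"carrier")[:2]: print(round(d["score"],2),(np.array(d["extent"])*[640,400,640,400]).round(1),d["mask"].sum())
```

```text
t 32.6 pos [ 0.5201 -0.1628  0.0762] rv [-0.0499 -0.2811  3.14  ] F [ 0.1  -0.27 -1.65] M [ 0.105  0.197 -0.024] w 0.0145
tip board [ 0.006  -0.0069] z 0.0747 pitch 0.2774
[(0.74, array([243.3, 298.5]))]
0.72 [285.4 228.8 306.8 261.2] 271
0.18 [285.3 237.1 349.4 293.1] 2243
```

Emit:
step_arm:
  increments:
    - [[0.0008,0,0.0003],[0,0,0]]
    - [[0.0008,0,0.0003],[0,0,0]]
    - [[0.0008,0,0.0003],[0,0,0]]
    - [[0.0008,0,0.0003],[0,0,0]]
    - [[0.0008,0,0.0003],[0,0,0]]
    - [[0.0008,0,0.0003],[0,0,0]]
    - [[0.0008,0,0.0003],[0,0,0]]
    - [[0.0008,0,0.0003],[0,0,0]]

```text
t: 33.55
position: [0.5273, -0.1631, 0.0756]
tcp_rot: [[0.96, -0.05, 0.277], [-0.048, -0.999, -0.015], [0.277, 0.001, -0.961]]
force: [0.1, 0.2, -1.4]
gripper_width: 0.0145
```

Run:
```python
from h import *
rd();tipnow()
c=cam("scene");print([(round(d["score"],2),(np.array(d["at"])*[400,640]).round(1)) for d in tip_of(c[0],"carrier_mid")[:2]])
cv2.imwrite("pics/s3.png",c[0]["color"][190:300,210:370,::-1])
for d in regions_of(c[0],"carrier")[:2]: print(round(d["score"],2),(np.array(d["extent"])*[640,400,640,400]).round(1),d["mask"].sum())
```

```text
t 33.55 pos [ 0.5273 -0.1631  0.0756] rv [-0.0498 -0.281   3.14  ] F [ 0.14  0.23 -1.4 ] M [-0.     0.258 -0.01 ] w 0.0145
tip board [ 0.0132 -0.0069] z 0.074 pitch 0.2773
[(0.63, array([258.8, 311. ])), (0.38, array([172.3, 343.5]))]
0.9 [293.1 245.4 328.6 275.8] 640
0.7 [269.5 184.  279.4 204.8] 114
```

Run:
```python
from h import *
c=cam("scene");n=regions_of(c[0],"carrier")[0]; print(n["score"],(np.array(n["extent"])*[640,400,640,400]).round(1))
b=Ro.from_euler('Z',BY).as_matrix()[:2,:2]
for dx in(1,3,5):
    X=[np.r_[B+b@[x/1e3,y/1e3],z] for x in(dx,dx+70) for y in(-38.6,25.4) for z in(.0247,.0332)]
    p=proj(c,X); print(dx,p.min(0).round(1),p.max(0).round(1))
ys,xs=np.where(n["mask"]);print("centroid",xs.mean(),ys.mean(), "col",c[0]["color"][n["mask"]].mean(0))
rect=cv2.minAreaRect(np.c_[xs,ys].astype(np.float32)); print(cv2.boxPoints(rect).round(1).tolist())
```

```text
0.73 [290.5 243.9 330.8 275.7]
1 [289.4 242.6] [327.  274.4]
3 [290. 243.] [327.6 274.8]
5 [290.7 243.3] [328.3 275.2]
centroid 310.31516936671574 259.3387334315169 col [213.75552283 214.8556701  215.45360825]
[[290.0, 263.0], [301.0, 241.0], [330.20001220703125, 255.60000610351562], [319.20001220703125, 277.6000061035156]]
```

Emit:
step_arm:
  increments:
    - [[-0.006,0,-0.003],[0,0,0]]
    - [[-0.008,0,-0.004],[0,0,0]]
    - [[-0.008,0,-0.006],[0,0,0]]
    - [[-0.004,0,-0.012],[0,-0.056,0]]
    - [[-0.002,0,-0.016],[0,-0.056,0]]
    - [[0,0,-0.018],[0,-0.056,0]]
    - [[0,0,-0.018],[0,-0.056,0]]
    - [[0,0,-0.012],[0,-0.056,0]]

```text
t: 34.6
position: [0.4735, -0.1591, 0.1561]
tcp_rot: [[0.998, -0.053, -0.016], [-0.053, -0.999, 0.002], [-0.016, -0.001, -1.0]]
force: [0.2, 0.9, -1.6]
gripper_width: 0.0144
```

```bash
cat >> h.py <<'E'
def tgo(P,yaw):
    s=rd(); Rt=Ro.from_euler('Z',yaw).as_matrix()@np.diag([1,-1,-1.]); R=s["tcp_rot"]
    print("shift",(R.T@(np.array(P)-s["position"])).round(4),"turn",Ro.from_matrix(R.T@Rt).as_rotvec().round(4))
E
python3 - <<'E'
from h import *
tgo([.570,.1585,.15],-.03)
E
```

```text
t 34.6 pos [ 0.4735 -0.1591  0.1561] rv [-0.0535  0.016  -3.1403] F [ 0.21  0.89 -1.65] M [-0.015 -0.068 -0.001] w 0.0144
shift [ 0.0795 -0.3223  0.0053] turn [-0.0015  0.016  -0.0235]
```

Emit:
step_arm:
  increments:
    - [[0.003,-0.012,0],[0,0.008,-0.012]]
    - [[0.005,-0.022,0],[0,0.008,-0.012]]
    - [[0.006,-0.026,0],[0,0,0]]
    - [[0.006,-0.026,0],[0,0,0]]
    - [[0.006,-0.026,0],[0,0,0]]
    - [[0.006,-0.026,0],[0,0,0]]
    - [[0.006,-0.026,0],[0,0,0]]
    - [[0.006,-0.026,0],[0,0,0]]

```text
t: 35.4
position: [0.5201, 0.038, 0.1545]
tcp_rot: [[0.999, -0.03, 0.012], [-0.03, -1.0, 0.005], [0.012, -0.006, -1.0]]
force: [0.4, -0.5, -1.2]
gripper_width: 0.0139
```

Emit:
step_arm:
  increments:
    - [[0.006,-0.026,0],[0,0,0]]
    - [[0.006,-0.026,0],[0,0,0]]
    - [[0.006,-0.022,0],[0,0,0]]
    - [[0.006,-0.018,0],[0,0,0]]
    - [[0.004,-0.014,0],[0,0,0]]
    - [[0.003,-0.01,0],[0,0,0]]
    - [[0.002,-0.006,0],[0,0,0]]
    - [[0,0,0],[0,0,0]]

```text
t: 36.2
position: [0.5489, 0.1709, 0.1505]
tcp_rot: [[1.0, -0.022, 0.012], [-0.022, -1.0, 0.013], [0.012, -0.013, -1.0]]
force: [0.1, 0.2, -2.7]
gripper_width: 0.0145
```

Run:
```python
from h import *
tgo([.570,.1585,.045],-.03)
```

```text
t 36.2 pos [0.5489 0.1709 0.1505] rv [-0.0224 -0.0117 -3.1281] F [ 0.09  0.17 -2.73] M [-0.038  0.033 -0.017] w 0.0145
shift [0.0201 0.0134 0.1055] turn [-0.0135 -0.0116  0.0077]
```

Emit:
step_arm:
  increments:
    - [[0.007,0.004,0.004],[-0.007,-0.006,0.004]]
    - [[0.007,0.005,0.012],[-0.006,-0.006,0.004]]
    - [[0.006,0.004,0.014],[0,0,0]]
    - [[0,0,0.014],[0,0,0]]
    - [[0,0,0.014],[0,0,0]]
    - [[0,0,0.014],[0,0,0]]
    - [[0,0,0.012],[0,0,0]]
    - [[0,0,0.008],[0,0,0]]

```text
t: 37.0
position: [0.5695, 0.1528, 0.0489]
tcp_rot: [[0.999, -0.035, -0.004], [-0.035, -0.999, -0.002], [-0.004, 0.002, -1.0]]
force: [-0.0, -0.1, -1.4]
gripper_width: 0.0146
```

Run:
```python
from h import *
tgo([.570,.1585,.040],-.03)
```

```text
t 37.0 pos [0.5695 0.1528 0.0489] rv [-0.0349  0.0037  3.1399] F [-0.03 -0.08 -1.44] M [-0.044  0.009 -0.021] w 0.0146
shift [ 0.0003 -0.0057  0.0089] turn [ 0.0017  0.0037 -0.0049]
```

Emit:
step_arm:
  increments:
    - [[0,-0.003,0.001],[0.002,0.004,0]]
    - [[0,-0.003,0.002],[0,0,0]]
    - [[0,0,0.002],[0,0,0]]
    - [[0,0,0.002],[0,0,0]]
    - [[0,0,0.001],[0,0,0]]
    - [[0,0,0.001],[0,0,0]]
    - [[0,0,0.001],[0,0,0]]
    - [[0,0,0.0006],[0,0,0]]

```text
t: 37.8
position: [0.5704, 0.1602, 0.0385]
tcp_rot: [[0.999, -0.034, 0.003], [-0.034, -0.999, 0.001], [0.003, -0.001, -1.0]]
force: [-0.3, -0.1, -1.5]
gripper_width: 0.0145
```

Run:
```python
from h import *
tgo([.570,.1585,.0364],-.03)
```

```text
t 37.8 pos [0.5704 0.1602 0.0385] rv [-3.3700e-02 -2.8000e-03 -3.1406e+00] F [-0.31 -0.14 -1.53] M [-0.07   0.035 -0.018] w 0.0145
shift [-0.0004  0.0017  0.0021] turn [-0.001  -0.0028 -0.0037]
```

Emit:
step_arm:
  increments:
    - [[0,0,0.0006],[0,-0.003,0]]
    - [[0,0,0.0005],[0,0,0]]
    - [[0,0,0.0005],[0,0,0]]
    - [[0,0,0.0004],[0,0,0]]
    - [[0,0,0.0003],[0,0,0]]
    - [[0,0,0.0002],[0,0,0]]
    - [[0,0,0],[0,0,0]]
    - [[0,0,0],[0,0,0]]

```text
t: 38.6
position: [0.5707, 0.1601, 0.0364]
tcp_rot: [[0.999, -0.034, -0.0], [-0.034, -0.999, 0.001], [-0.0, -0.001, -1.0]]
force: [-0.1, -0.1, 0.0]
gripper_width: 0.0149
```

Run:
```python
from h import *
tgo([.570,.1585,.0364],-.03)
```

```text
t 38.6 pos [0.5707 0.1601 0.0364] rv [-3.3900e-02  1.0000e-04 -3.1406e+00] F [-0.08 -0.13  0.02] M [-0.077  0.141  0.025] w 0.0149
shift [-0.0007  0.0016  0.    ] turn [-0.001   0.0001 -0.0039]
```

Emit:
step_arm:
  increments:
    - [[0,0,0],[0,0,0]]
    - [[0,0,0],[0,0,0]]
    - [[0,0,0],[0,0,0]]
    - [[0,0,0],[0,0,0]]
    - [[0,0,0],[0,0,0]]
    - [[0,0,0],[0,0,0]]
    - [[0,0,0],[0,0,0]]
    - [[0,0,0],[0,0,0]]
  jaw: 0.07

```text
t: 39.4
position: [0.5716, 0.1602, 0.0369]
tcp_rot: [[0.999, -0.034, 0.002], [-0.034, -0.999, 0.001], [0.002, -0.001, -1.0]]
force: [-0.0, 0.3, -0.8]
gripper_width: 0.0701
```

Emit:
step_arm:
  increments:
    - [[0,0,-0.008],[0,0,0]]
    - [[0,0,-0.012],[0,0,0]]
    - [[0,0,-0.018],[0,0,0]]
    - [[0,0,-0.02],[0,0,0]]
    - [[0,0,-0.02],[0,0,0]]
    - [[0,0,-0.02],[0,0,0]]
    - [[0,0,-0.02],[0,0,0]]
    - [[0,0,-0.01],[0,0,0]]

```text
t: 40.2
position: [0.5711, 0.16, 0.175]
tcp_rot: [[0.999, -0.034, 0.003], [-0.034, -0.999, 0.001], [0.003, -0.001, -1.0]]
force: [0.2, 0.8, 0.3]
gripper_width: 0.0703
```

Run:
```python
from h import *
rd()
c=cam("scene"); a=c[0]["color"][90:360,140:460,::-1]; cv2.imwrite("pics/end.png",cv2.resize(a,None,fx=2.2,fy=2.2,interpolation=2))
n=regions_of(c[0],"carrier")[0]; print(n["score"],(np.array(n["extent"])*[640,400,640,400]).round(1))
w=cam("wrist")
for t in["lifter_grip","lifter","lifter_tip","mat"]:
    for d in tip_of(w[0],t)[:2]:
        u,v=d["at"][1]*640,d["at"][0]*400
        print(t,round(d["score"],2),round(u),round(v),ray(w,u,v,{"lifter_grip":.057}.get(t,.003)).round(4))
for t in["dish_mid","amber_mid","beaker_mid","jar_mid","cork_mid","spat_mid"]: print(t,[(round(d["score"],2),(np.array(d["at"])[::-1]*[640,400]).round(1)) for d in tip_of(c[0],t)[:1]])
```

```text
t 40.2 pos [0.5711 0.16   0.175 ] rv [-3.3800e-02 -2.8000e-03 -3.1401e+00] F [0.23 0.81 0.31] M [ 0.026 -0.048  0.011] w 0.0703
0.79 [291.7 243.5 326.7 276.8]
lifter_grip 0.94 327 198 [0.5675 0.1581 0.057 ]
lifter_grip 0.68 360 341 [0.397  0.1256 0.057 ]
lifter 0.89 326 181 [0.5697 0.1587 0.003 ]
lifter 0.89 361 310 [0.3961 0.1184 0.003 ]
lifter_tip 0.98 324 74 [0.679  0.1574 0.003 ]
mat 0.71 631 121 [ 0.6284 -0.1793  0.003 ]
dish_mid [(0.57, array([265.8, 195.7]))]
amber_mid [(0.83, array([376.1, 226.9]))]
beaker_mid [(0.6, array([219.6, 326. ]))]
jar_mid [(0.62, array([384.4, 121.3]))]
cork_mid [(0.64, array([332., 125.]))]
spat_mid [(0.72, array([163.2, 295.7]))]
```

View pics/end.png

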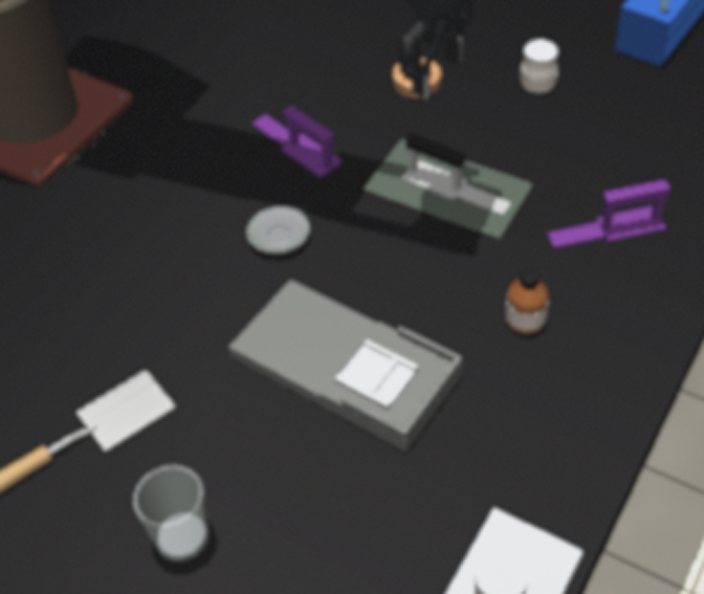

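The holder lies upside down on the upper level at (376,373), with its runners and crossbar showing. The lifter is flat on the mat at (450,175), and everything else is in its place. I'll hand the job in.

```bash
python3 -c "
from rig import *
print(finish_job())"
```

```text
the job is handed in; nothing more can be done
None
```

I did the whole job and handed it in about 40 s into the 72 s allowed. The holder lies upside down and flat on the upper level, and the lifter is back on its mat.

- **Push:** I pressed the holder against the step with 8.1–8.5 N, read three times over 1.6 s. Before that, earlier attempts gave 5–7 N. While pressing, the tongue also bore on the board with about 5 N, so the net push on the step was somewhat under the reading, roughly 6–8 N. No force reading went above 9 N, but forces were only read at the end of each move.
- **Turning over:** I tilted the holder up about the step edge, past upright. It then tipped over onto the upper level by itself. Its outline is within about 3 px of where I expected it, and the picture shows the runners and crossbar on top.
- **Lifter:** It lies flat with its handle at about (0.57, 0.16), some 20 mm along from the mat's middle, which is within the 60 mm allowed.
- **Other things:** Everything else looks unmoved. The networks' positions matched those from the start to within about 3 px. The network's last mat report was wrong because it landed on the board; I ignored it and relied on my earlier fix of the mat and the final picture.

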